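# Clear the inking table: hang the pots, put the ink tins away, shut the drawer

### The job

Clear up the inking table: hang every ink pot by its handle on the rack, one pot to a hook, and stand every small ink tin upright in the open drawer. Once all the tins are in, push the drawer fully home, and leave the pots hanging still and the other things on the table where they are.

Things in the scene. Friction and masses are not known exactly. Their poses are not given: they have to be found in the camera images.
- pot1: open round grey-painted ink pot, 84 mm across the rim, 60 mm high, about 160 g, with a rigid upright handle of 9 mm rod: two legs rising from either side and a level cross bar; clear gap under the bar 75 mm high, 76 mm wide. Origin: centre of underside, z up, bar along y (same after half a turn). Starts standing on the table; two or three pots (absent: None)
- pot1_bar (a point): middle of pot1's handle bar (centre of the 9 mm rod), 140 mm above the pot's underside; the bar reaches 42 mm to each side along the pot's y. Same axes as the pot
- pot2: open round grey-painted ink pot, 84 mm across the rim, 60 mm high, about 160 g, with a rigid upright handle of 9 mm rod: two legs rising from either side and a level cross bar; clear gap under the bar 75 mm high, 76 mm wide. Origin: centre of underside, z up, bar along y (same after half a turn). Starts standing on the table; two or three pots (absent: None)
- pot2_bar (a point): middle of pot2's handle bar (centre of the 9 mm rod), 140 mm above the pot's underside; the bar reaches 42 mm to each side along the pot's y. Same axes as the pot
- pot3: open round grey-painted ink pot, 84 mm across the rim, 60 mm high, about 160 g, with a rigid upright handle of 9 mm rod: two legs rising from either side and a level cross bar; clear gap under the bar 75 mm high, 76 mm wide. Origin: centre of underside, z up, bar along y (same after half a turn). Starts standing on the table; two or three pots (absent: None)
- pot3_bar (a point): middle of pot3's handle bar (centre of the 9 mm rod), 140 mm above the pot's underside; the bar reaches 42 mm to each side along the pot's y. Same axes as the pot
- tin1: closed squat round metal ink tin, 53 mm across, 46 mm high, about 120 g, upright on the table at the start. Origin at the centre of the underside, z up. Two or three tins (absent: None)
- tin2: closed squat round metal ink tin, 53 mm across, 46 mm high, about 120 g, upright on the table at the start. Origin at the centre of the underside, z up. Two or three tins (absent: None)
- tin3: closed squat round metal ink tin, 53 mm across, 46 mm high, about 120 g, upright on the table at the start. Origin at the centre of the underside, z up. Two or three tins (absent: None)
- hook1 (a point): rightmost of 3 hooks 130 mm apart: where a hung bar's centre rests. Hook points along -x to the robot, bar lies along y, z up. 8 mm rod, underside 13 mm below this point; its upturned tip is 25 mm nearer the robot, tip top 17 mm above this point. A 16 mm rail along y lies 70 mm behind, 5 mm higher, on posts 200 mm either side of the middle hook
- hook2 (a point): middle of 3 hooks 130 mm apart: where a hung bar's centre rests. Hook points along -x to the robot, bar lies along y, z up. 8 mm rod, underside 13 mm below this point; its upturned tip is 25 mm nearer the robot, tip top 17 mm above this point. A 16 mm rail along y lies 70 mm behind, 5 mm higher, on posts 200 mm either side of the middle hook
- hook3 (a point): leftmost of 3 hooks 130 mm apart: where a hung bar's centre rests. Hook points along -x to the robot, bar lies along y, z up. 8 mm rod, underside 13 mm below this point; its upturned tip is 25 mm nearer the robot, tip top 17 mm above this point. A 16 mm rail along y lies 70 mm behind, 5 mm higher, on posts 200 mm either side of the middle hook
- cabinet_drawer0 (a joint): how far the drawer is open, in m: 0 = fully home (end stop), up to 0.166. About 1 N of sliding friction; a sprung ball catch in the last 15 mm takes 5 to 10 N to push over, then pulls the drawer home and holds it
- drawer_floor (a point): point on the drawer's inner floor, on its centre line, 22 mm above the table; moves with the drawer. x = the way it closes, y across, z up. Inside spans x -52 to +142, y -99 to +99 mm; walls up to 57 mm above the floor. Only the front part is clear of the cabinet (240 mm wide, 90 mm high; 56 mm headroom: tins go under)
- cabinet_drawer0_handle (a point): middle of the drawer's bar handle, a horizontal steel bar 120 mm long, 35 mm out from the drawer front, about 52 mm above the table; same axes as drawer_floor (push along +x to close)
- inkcan1: bystander, to be left alone: closed ink can, 114 mm across, 81 mm high. Origin at its underside
- inkcan2: bystander, to be left alone: closed ink can, 114 mm across, 81 mm high. Origin at its underside
- bottle: bystander, to be left alone: dark bottle, 62 mm across, 200 mm high. Origin at its underside
- jar: bystander, to be left alone: small amber jar, 52 mm across, 72 mm high. Origin at its underside
- block: bystander, to be left alone: wooden block 50 x 80 x 32 mm. Origin at its underside
- knife: bystander, to be left alone: palette knife lying flat, 200 mm long. Origin at its underside
- brayer: bystander, to be left alone: ink roller (brayer) lying down, 35 mm high, about 190 mm long. Origin at its underside
Mind the look-alikes: they are no part of the job. Leave any red look-alike of the pot2 alone.

How it is judged:
On the way, in this order (a step that is already met when the one before it is completed fails the run):
1. all the tins stand in the drawer while it is still open (x of tin1 in the frame of drawer_floor between -0.06 and 0.155 m and y of tin1 in the frame of drawer_floor between -0.105 and 0.105 m and z of tin1 in the frame of drawer_floor between -0.006 and 0.012 m and angle between each of tin1, tin2, tin3's own z axis and vertical below 0.25 rad and x of tin2 in the frame of drawer_floor between -0.06 and 0.155 m and y of tin2 in the frame of drawer_floor between -0.105 and 0.105 m and z of tin2 in the frame of drawer_floor between -0.006 and 0.012 m and x of tin3 in the frame of drawer_floor between -0.06 and 0.155 m and y of tin3 in the frame of drawer_floor between -0.105 and 0.105 m and z of tin3 in the frame of drawer_floor between -0.006 and 0.012 m and value of joint cabinet_drawer0 above 0.05 m), for 0.2 s.
2. the drawer is pushed home (value of joint cabinet_drawer0 below 0.004 m), for 0.2 s.
At the end, for the whole second after the job is handed in: Every pot hangs at rest in a hook (bar middle within 20 mm along the hook, 37 mm across, 8 mm below to 12 mm above its rest point; tilt under 0.45 rad); every tin stands (tilt under 0.25 rad) on the drawer's floor; the drawer is home within 4 mm (((x of pot1_bar in the frame of hook1 between -0.02 and 0.02 m and y of pot1_bar in the frame of hook1 between -0.037 and 0.037 m and z of pot1_bar in the frame of hook1 between -0.008 and 0.012 m) or (x of pot1_bar in the frame of hook2 between -0.02 and 0.02 m and y of pot1_bar in the frame of hook2 between -0.037 and 0.037 m and z of pot1_bar in the frame of hook2 between -0.008 and 0.012 m) or (x of pot1_bar in the frame of hook3 between -0.02 and 0.02 m and y of pot1_bar in the frame of hook3 between -0.037 and 0.037 m and z of pot1_bar in the frame of hook3 between -0.008 and 0.012 m)) and linear speed of each of pot1, pot2, pot3 below 0.05 m/s and angular speed of each of pot1, pot2, pot3 below 0.5 rad/s and angle between each of pot1, pot2, pot3's own z axis and vertical below 0.45 rad and ((x of pot2_bar in the frame of hook1 between -0.02 and 0.02 m and y of pot2_bar in the frame of hook1 between -0.037 and 0.037 m and z of pot2_bar in the frame of hook1 between -0.008 and 0.012 m) or (x of pot2_bar in the frame of hook2 between -0.02 and 0.02 m and y of pot2_bar in the frame of hook2 between -0.037 and 0.037 m and z of pot2_bar in the frame of hook2 between -0.008 and 0.012 m) or (x of pot2_bar in the frame of hook3 between -0.02 and 0.02 m and y of pot2_bar in the frame of hook3 between -0.037 and 0.037 m and z of pot2_bar in the frame of hook3 between -0.008 and 0.012 m)) and ((x of pot3_bar in the frame of hook1 between -0.02 and 0.02 m and y of pot3_bar in the frame of hook1 between -0.037 and 0.037 m and z of pot3_bar in the frame of hook1 between -0.008 and 0.012 m) or (x of pot3_bar in the frame of hook2 between -0.02 and 0.02 m and y of pot3_bar in the frame of hook2 between -0.037 and 0.037 m and z of pot3_bar in the frame of hook2 between -0.008 and 0.012 m) or (x of pot3_bar in the frame of hook3 between -0.02 and 0.02 m and y of pot3_bar in the frame of hook3 between -0.037 and 0.037 m and z of pot3_bar in the frame of hook3 between -0.008 and 0.012 m)) and x of tin1 in the frame of drawer_floor between -0.06 and 0.155 m and y of tin1 in the frame of drawer_floor between -0.105 and 0.105 m and z of tin1 in the frame of drawer_floor between -0.006 and 0.012 m and angle between each of tin1, tin2, tin3's own z axis and vertical below 0.25 rad and x of tin2 in the frame of drawer_floor between -0.06 and 0.155 m and y of tin2 in the frame of drawer_floor between -0.105 and 0.105 m and z of tin2 in the frame of drawer_floor between -0.006 and 0.012 m and x of tin3 in the frame of drawer_floor between -0.06 and 0.155 m and y of tin3 in the frame of drawer_floor between -0.105 and 0.105 m and z of tin3 in the frame of drawer_floor between -0.006 and 0.012 m and value of joint cabinet_drawer0 below 0.004 m and velocity of joint cabinet_drawer0 below 0.01 m/s); the robot touches nothing.
It fails at once if a bystander is knocked about (moved more than 60 mm or tipped over) (distance of any of inkcan1, inkcan2, bottle, jar, block, knife, brayer from where it was at the start of the episode above 0.06 m or angle between any of inkcan1, inkcan2, bottle, jar, block, knife, brayer's own z axis and vertical above 0.7 rad).
Of pot1, pot2, pot3 only 2 to 3 are there at a start; the rules pass over those that are not, and their reading is None.
Of tin1, tin2, tin3 only 2 to 3 are there at a start; the rules pass over those that are not, and their reading is None.
At some moment in a run one of tin1, tin2, tin3 may be knocked a few centimetres aside while the robot is not near it.
It also fails if it takes over 210 s, if anything falls off the work surface, if the arm or the gripper's body presses on something with over 40 N, if the wrist force passes 120 N, or if a joint passes its speed limit or range.

### The arm

A 7-joint arm with a two-finger parallel gripper is mounted at the origin on the work surface. World frame = base frame: x ahead of the robot, y to its left, z up, the work surface at z = 0. Lengths are in m, angles in rad, forces in N, time in s.
With the tool pointing down it reaches from about 0.425 to 0.925 m from the base axis. Payload 6.8 kg.
Tool frame: the origin (TCP) lies between the finger pads; the fingertips stand r.tcp_to_tips ahead of it and the grasp point (between the pads) is the TCP (r.tcp_to_tips is the distance from the TCP to the fingertips, in m); z points along the fingers, y is the line along which they close (so a half turn about z gives the same grasp; the last joint's range is limited). The gripper opens to 85 mm and grips with 20 to 120 N. Pads are 22 mm wide; open, the fingers measure 114 mm over their backs; the gripper's body (76 mm by 85 mm) begins 54 mm behind the grasp point. The pads swing forward as they close: fully open they stand 13 mm farther back than shut.
Start: joints at [1.144, 0.477, 0.022, 1.555, -0.011, 1.109, -0.083], TCP at [0.212, -0.641, 0.224] pointing down, gripper open.
Joint ranges: [-2.96, 2.96], [-0.34, 2.1], [-1.41, 1.46], [0.24, 2.44], [-1.37, 4.51], [0.17, 1.92], [-2.96, 2.96]. Speed limits (rad/s): [2.39, 2.39, 3.14, 3.14, 3.14, 3.14, 3.14].

### API

Orientations are given as a rotation vector (axis times angle).
In Python, from bench import r gives the robot as it stands.
- The arm moves only by the tool servo_tool, never from a script. Its argument "commands" is a list of rows, each a list of 2 entries, a list of its own where there are three numbers: the shift along the tool's x, y, z normalised to -1 to 1, where 1 is 250 mm, then the turn, a rotation vector about the tool's x, y, z normalised to -1 to 1, where 1 is 90 degrees. In form: [[[dx, dy, dz], [ax, ay, az]], ...]. A call has 1 to 20 rows; each row is the pose to reach, as a shift and turn from the pose commanded when the call began, along the tool's axes at that moment; what a row does not reach only later rows make up. A row lasts 1/10 s, in which the tool goes at most 50 mm and 8.59 degrees, less where a joint would pass 70% of its speed; a pose out of reach is approached as far as the arm can. A call with a number of a shift or a turn outside -1 to 1 is refused whole. A call with a gripper value outside its range is refused whole. "claw" is the closure, from 0 (fully open) to 1 (shut), set as the call begins (left out, the last holds). The fingers move at their own pace and stop on an object; "squeeze" is the grip in N (left out, the last holds). Time passes only in rows, so rows that repeat a pose let the fingers close. It gives the time, the measured TCP pose, the force, the opening and the grip force at its end, in the units of the state.
- r.get_obs(): the state, without advancing time (a new reading comes with each control period).
- r.grab_frame(name): name is "scene" or "top"; returns (picture, depth): 384x512x3 uint8, red, green, blue; 384x512 float32, m along the optical axis (not along the pixel's ray), 0 where there is no reading.
- r.camera_model(name): a dict with "fx", "fy", "cx", "cy" (pixels), "k1" (the pictures are not rectified: a ray, as slopes to the right and down, at radius r is drawn at 1 + k1 r^2 times it, then the intrinsics apply), "extrinsics" (4x4, takes a point from camera to world coordinates). Camera axes: x right, y down, z forward; pixel columns grow to the right and rows downward; lengths in m; the calibration is good to about 2 mm. A picture is of the moment at which its call begins. camera_model takes no time and is no camera call.
- r.hand_in(): hands the job in; it is judged then, once.
Trained networks look in the newest picture that a camera, given by its name, has taken for a name from the list of things; names that differ only in an ending like _2 or _b are one class to them, and where a whole thing is asked for, a point or a joint stands for the part that bears it (a point fixed in the world has none). Each returns a list of dicts, best first, with "confidence" (0 to 1); they miss things now and then, are a little off and sometimes report something else, mostly with a low value. They report only what shows in the picture. A call takes as long as a camera call. They do not tell look-alikes from the thing itself.
- r.boxes_of(camera, target): "uv" ([column, row] in pixels, amid what is visible of it).
- r.mark_of(camera, target): "uv" ([column, row] in pixels: a listed point, or the origin of a listed thing).
The state is a dict: "clock": time; "joints": joint angles; "qvel": joint speeds; "tau": joint torques, N m; "tcp_pos": TCP position; "orientation": TCP orientation; "contact_force": force on the tool from outside, world axes, zero at the start; "moment": the same for the moment, N m; "grip_width": finger opening in m; "gripper_force": force on a finger pad.
Only numpy, scipy, OpenCV 4.12 (cv2) and the standard library are available. Lean on these libraries where they do the work, as an engineer would, in place of code of your own. Each camera call takes 0.05 s, during which the arm holds its last target. There are 200 camera calls.

## Working session

There is one attempt and no reset: what is moved stays moved. The work goes in short steps, Python scripts to look and compute and a tool call to move; the robot and the scene stay as the last step left them, time stands still between calls to the robot, and variables do not carry over. Pictures are saved under pics/ and viewed, at most 14 in all, crops included, and the job is handed in when it is done.

Besides the shell and the picture viewer there is one more tool, called after "Request:" as name(argument=value, ...), one argument or row to a line, values as JSON. servo_tool: Moves the arm, as the interface text tells. Scaled input: -1 to 1 covers 250 mm each way for a shift and 90 degrees each way for a turn. Its arguments: {"type":"object","properties":{"commands":{"type":"array"},"claw":{"type":"number"},"squeeze":{"type":"number"}},"required":["commands"]}

```bash
mkdir -p pics
cat > h.py <<'E'
import numpy as np, cv2
from scipy.spatial.transform import Rotation as R
from bench import r
def ray(m,uv):
    K=np.array([[m['fx'],0,m['cx']],[0,m['fy'],m['cy']],[0,0,1.]])
    p=cv2.undistortPoints(np.array([[uv]],float),K,np.array([m['k1'],0,0,0.]))[0,0]
    return np.array([p[0],p[1],1.])
def cloud(cam):
    im,d=r.grab_frame(cam);m=r.camera_model(cam);H,W=d.shape
    K=np.array([[m['fx'],0,m['cx']],[0,m['fy'],m['cy']],[0,0,1.]])
    g=np.stack(np.meshgrid(np.arange(W),np.arange(H)),-1).reshape(-1,1,2).astype(float)
    p=cv2.undistortPoints(g,K,np.array([m['k1'],0,0,0.])).reshape(H,W,2)
    c=np.concatenate([p*d[...,None],d[...,None]],-1);E=np.array(m['extrinsics'])
    P=c@E[:3,:3].T+E[:3,3];P[d<=0]=np.nan
    return im,P
def onplane(cam,uv,z):
    m=r.camera_model(cam);E=np.array(m['extrinsics']);v=E[:3,:3]@ray(m,uv);o=E[:3,3]
    return o+v*(z-o[2])/v[2]
def save(im,n,box=None,s=1):
    if box: im=im[box[1]:box[3],box[0]:box[2]]
    cv2.imwrite('pics/'+n,cv2.resize(im[...,::-1],None,fx=s,fy=s,interpolation=cv2.INTER_CUBIC))
E
python3 - <<'E'
from h import *
for c in('scene','top'):
    im,P=cloud(c);save(im,c+'0.png',s=1.5);np.save(c+'0.npy',P)
    for t in('pot1','pot1_bar','tin1','hook1','hook2','hook3','drawer_floor','cabinet_drawer0_handle','bottle','jar','inkcan1'):
        print(c,t,[(np.round(q['uv']).tolist(),round(q['confidence'],2)) for q in r.mark_of(c,t)])
o=r.get_obs();print(o,r.tcp_to_tips)
E
```

```text
scene pot1 [([358.0, 271.0], 0.85), ([237.0, 242.0], 0.82), ([255.0, 188.0], 0.7), ([275.0, 210.0], 0.68), ([199.0, 238.0], 0.65), ([308.0, 213.0], 0.64), ([272.0, 175.0], 0.54)]
scene pot1_bar [([234.0, 209.0], 0.65)]
scene tin1 [([204.0, 292.0], 0.9), ([273.0, 176.0], 0.67), ([200.0, 262.0], 0.56), ([261.0, 224.0], 0.45), ([232.0, 209.0], 0.34)]
scene hook1 [([249.0, 206.0], 0.91), ([316.0, 167.0], 0.91), ([287.0, 190.0], 0.65), ([234.0, 208.0], 0.57)]
scene hook2 [([249.0, 206.0], 0.91), ([316.0, 167.0], 0.91), ([287.0, 190.0], 0.65), ([234.0, 208.0], 0.57)]
scene hook3 [([249.0, 206.0], 0.91), ([316.0, 167.0], 0.91), ([287.0, 190.0], 0.65), ([234.0, 208.0], 0.57)]
scene drawer_floor [([132.0, 292.0], 0.65)]
scene cabinet_drawer0_handle [([135.0, 259.0], 0.92)]
scene bottle [([329.0, 288.0], 0.95)]
scene jar [([282.0, 249.0], 0.93)]
scene inkcan1 [([299.0, 185.0], 0.86), ([352.0, 208.0], 0.62), ([339.0, 188.0], 0.39), ([306.0, 211.0], 0.29)]
top pot1 [([198.0, 217.0], 0.93), ([186.0, 258.0], 0.93), ([179.0, 194.0], 0.84), ([277.0, 232.0], 0.74), ([207.0, 110.0], 0.58), ([239.0, 12
[... 808 characters left out ...]
4391609,  0.4769944 ,  0.02243876,  1.55541845, -0.0115224 ,
        1.10932333, -0.08310838]), 'qvel': array([-1.10828750e-03,  1.86316582e-04, -9.36431442e-04,  1.26320549e-03,
        2.09154601e-03,  2.95531110e-04, -4.37496664e-05]), 'tau': array([-8.16240208e-04, -5.96336675e+01,  1.60642158e+00, -2.81549585e+01,
        1.25185348e-02,  1.81828276e-03, -7.70293491e-05]), 'tcp_pos': array([ 0.21153898, -0.64099609,  0.2241046 ]), 'orientation': array([-3.10177152e+00, -4.98503557e-01, -1.86467619e-05]), 'contact_force': array([ 0.3368835 , -0.61772347, -0.00228424]), 'moment': array([-0.01903513, -0.00155711, -0.01596455]), 'gripper_force': 0.0, 'grip_width': 0.08555315765834126} 0.019
```

View pics/scene0.png

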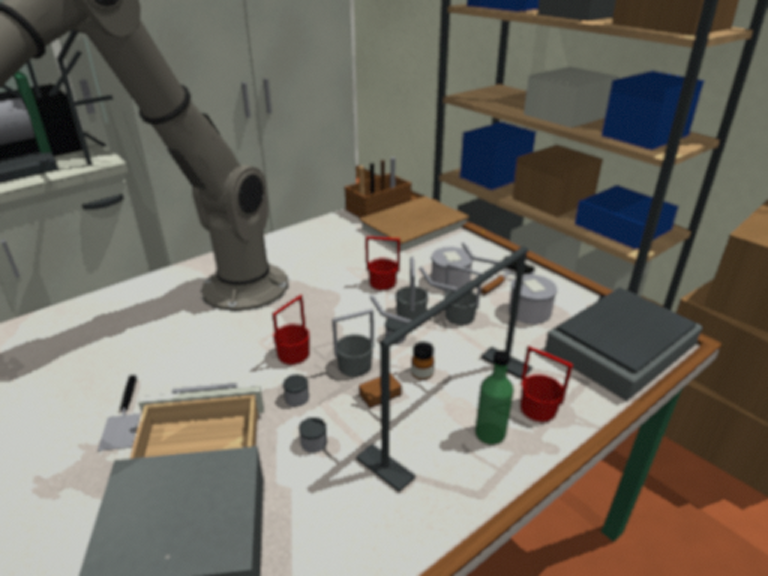

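View pics/top0.png

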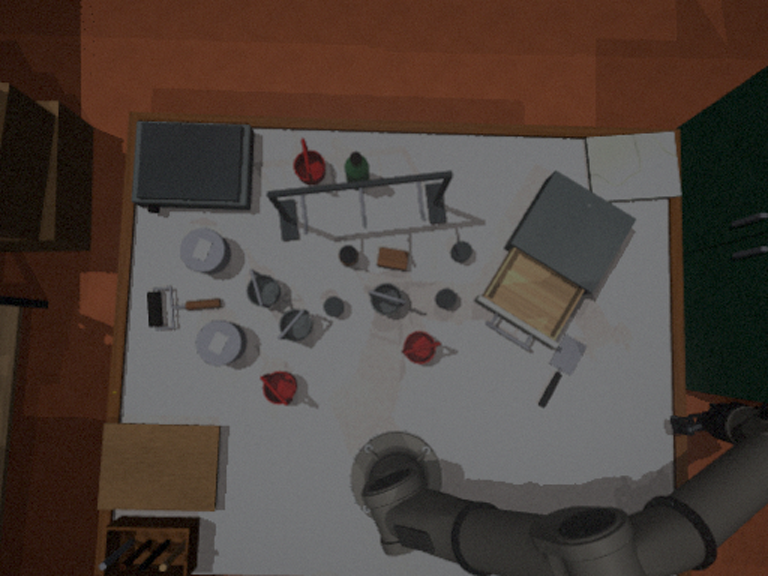

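The scene view shows three grey pots, three red look-alikes, and a jar beside the block. In the top view (native pixels):
- **Grey pots:** (177,192), (197,217), (258,199).
- **Red pots, leave alone:** (207,110), (280,231), (187,258).
- **Tins:** (222,204), (297,199), (307,167). The similar thing at (232,170) is the amber jar.
- **Drawer:** about (355,200).

Next I measure these and check with a close crop.

Run:
```python
from h import *
im=cv2.imread('pics/top0.png');P=np.load('top0.npy')
def blob(uv,rad,zlo,zhi):
    u,v=np.meshgrid(np.arange(512),np.arange(384));m=(np.hypot(u-uv[0],v-uv[1])<rad)&(P[...,2]>zlo)&(P[...,2]<zhi)
    return P[m]
for n,uv in dict(tA=(222,204),tB=(297,199),tC=(307,167),jar=(232,170)).items():
    q=blob(uv,14,.036,.06 if n!='jar' else .09); c,rr=cv2.minEnclosingCircle(q[:,:2].astype(np.float32)); print(n,len(q),q.mean(0).round(3),np.round(c,3),round(rr,3),np.percentile(q[:,2],95).round(3))
for n,uv in dict(pA=(177,192),pB=(197,217),pC=(258,199)).items():
    q=blob(uv,24,.1,.2); 
    print(n,len(q),q.mean(0).round(3),np.percentile(q[:,2],[5,50,95]).round(3))
    b=q[q[:,2]>.125]
    if len(b)>3:
        c=b.mean(0);w,V=np.linalg.eigh(np.cov(b[:,:2].T));t=(b[:,:2]-c[:2])@V[:,1];mid=c[:2]+V[:,1]*(t.max()+t.min())/2
        print('  bar',mid.round(3),'dir deg',np.degrees(np.arctan2(V[1,1],V[0,1])).round(1),'len',np.ptp(t).round(3),b[:,2].mean().round(3))
    q=blob(uv,24,.04,.07);c,rr=cv2.minEnclosingCircle(q[:,:2].astype(np.float32));print('  rim',np.round(c,3),round(rr,3))
m=P[...,2]>.15
u,v=np.meshgrid(np.arange(512),np.arange(384))
g=m&(u>175)&(u<320)&(v>105)&(v<165);q=P[g]
print('rail pts',len(q));
import sys
for lo in np.arange(.15,.36,.02): s=q[(q[:,2]>=lo)&(q[:,2]<lo+.02)]; print(lo.round(2),len(s),s.min(0).round(3) if len(s) else'',s.max(0).round(3) if len(s) else '')
# drawer
for uv in [(337,221),(352,202)]: print(uv,onplane('top',uv,.052 if uv[0]==337 else .022).round(3))
c=im[150:380,200:660];cv2.imwrite('pics/crop1.png',cv2.resize(c,(800,400),interpolation=cv2.INTER_CUBIC))
```

```text
tA 147 [0.437 0.178 0.046] [0.437 0.178] 0.026 0.051
tB 154 [ 0.467 -0.117  0.045] [ 0.467 -0.117] 0.027 0.051
tC 141 [ 0.592 -0.157  0.045] [ 0.592 -0.157] 0.026 0.051
jar 139 [0.568 0.142 0.067] [0.57  0.143] 0.026 0.078
pA 73 [0.472 0.359 0.14 ] [0.116 0.143 0.148]
  bar [0.472 0.359] dir deg -161.1 len 0.092 0.142
  rim [0.458 0.335] 0.07
pB 69 [0.386 0.271 0.141] [0.115 0.143 0.148]
  bar [0.386 0.271] dir deg 141.3 len 0.091 0.143
  rim [0.424 0.265] 0.079
pC 62 [0.459 0.04  0.143] [0.138 0.143 0.149]
  bar [0.459 0.041] dir deg 74.7 len 0.089 0.143
  rim [0.458 0.041] 0.042
rail pts 931
0.15 32 [ 0.659 -0.093  0.15 ] [0.787 0.313 0.168]
0.17 18 [ 0.66  -0.096  0.17 ] [0.781 0.31  0.189]
0.19 31 [ 0.66  -0.096  0.192] [0.782 0.311 0.21 ]
0.21 16 [ 0.66  -0.096  0.212] [0.728 0.312 0.228]
0.23 13 [ 0.66  -0.096  0.232] [0.722 0.312 0.248]
0.25 15 [ 0.659 -0.093  0.251] [0.724 0.312 0.269]
0.27 153 [ 0.6   -0.096  0.275] [0.722 0.317 0.29 ]
0.29 653 [ 0.581 -0.094  0.29 ] [0.73  0.312 0.307]
0.31 0  
0.33 0  
0.35 0  
(337, 221) [ 0.382 -0.271  0.052]
(352, 202) [ 0.459 -0.336  0.022]
```

View pics/crop1.png

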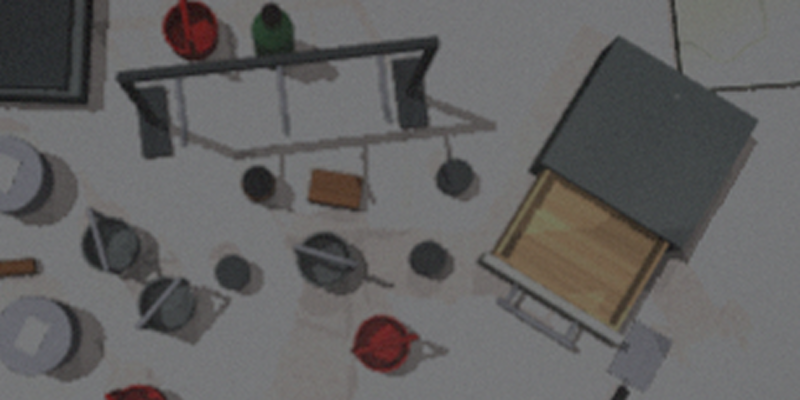

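The crop confirms the choice: three grey pots, three dark tins, the amber jar beside the block, and a red pot below. Now I fit the rack and drawer.

Run:
```python
from h import *
P=np.load('top0.npy');u,v=np.meshgrid(np.arange(512),np.arange(384))
q=P[(P[...,2]>.27)&(u>170)&(u<320)&(v>105)&(v<165)]
# rail fit: robust line
vx,vy,x0,y0=cv2.fitLine(q[:,:2].astype(np.float32),cv2.DIST_HUBER,0,.005,.005).ravel()
d=np.array([vx,vy]); d=d if d[1]>0 else -d; n=np.array([-d[1],d[0]]); n=n if n[0]<0 else -n
for _ in range(5):
    s=(q[:,:2]-[x0,y0])@n; rl=q[np.abs(s)<.012]; vx,vy,x0,y0=cv2.fitLine(rl[:,:2].astype(np.float32),cv2.DIST_L2,0,.005,.005).ravel(); d=np.array([vx,vy]); d=d if d[1]>0 else -d; n=np.array([-d[1],d[0]]); n=n if n[0]<0 else -n
t=(rl[:,:2]-[x0,y0])@d;mid=np.array([x0,y0])+d*(t.max()+t.min())/2
print('rail mid',mid.round(4),'len',np.ptp(t),'yaw of d from y deg',np.degrees(np.arctan2(-d[0],d[1])),'n',n.round(3),'z',np.percentile(rl[:,2],[10,50,90]).round(4))
s=(q[:,:2]-mid)@n;h=q[s>.015];th=(h[:,:2]-mid)@d;sh=(h[:,:2]-mid)@n
for lo,hi in((-.18,-.08),(-.06,.06),(.08,.18)):
    k=(th>lo)&(th<hi);print('hook',k.sum(),th[k].mean().round(4),'s',sh[k].min().round(3),sh[k].max().round(3),'z',np.percentile(h[k,2],[5,50,95]).round(3))
for t0 in(-.13,0,.13): print('hookpt',(mid+n*.07+d*t0).round(4))
# drawer
c=P[(P[...,2]>.08)&(P[...,2]<.11)&(u>320)&(u<430)&(v>105)&(v<205)][:,:2]
b=cv2.minAreaRect(c.astype(np.float32));print('cab',np.round(cv2.boxPoints(b),3),b)
w=P[(P[...,2]>.06)&(P[...,2]<.085)&(u>310)&(u<400)&(v>150)&(v<240)][:,:2]
b=cv2.minAreaRect(w.astype(np.float32));print('drawer rim',np.round(cv2.boxPoints(b),3),b)
f=P[(P[...,2]>.012)&(P[...,2]<.032)&(u>318)&(u<395)&(v>165)&(v<235)]
print('floor',len(f),f.mean(0),np.round(cv2.boxPoints(cv2.minAreaRect(f[:,:2].astype(np.float32))),3))
hd=P[(P[...,2]>.035)&(P[...,2]<.062)&(u>318)&(u<360)&(v>205)&(v<236)];print('handle',len(hd),np.round(cv2.boxPoints(cv2.minAreaRect(hd[:,:2].astype(np.float32))),3),hd[:,2].mean())
for c in('top','scene'):print(c,np.array(r.camera_model(c)['extrinsics'])[:3,3])
```

```text
rail mid [0.6949 0.1105] len 0.41655301813100337 yaw of d from y deg 8.263877 n [-0.99  -0.144] z [0.2925 0.2977 0.3017]
hook 59 -0.1297 s 0.017 0.096 z [0.281 0.287 0.301]
hook 57 0.0008 s 0.015 0.095 z [0.281 0.288 0.301]
hook 62 0.1303 s 0.015 0.096 z [0.28  0.287 0.3  ]
hookpt [ 0.6444 -0.0282]
hookpt [0.6257 0.1005]
hookpt [0.607  0.2291]
cab [[ 0.35  -0.404]
 [ 0.683 -0.597]
 [ 0.805 -0.388]
 [ 0.471 -0.195]] ((0.5771755576133728, -0.39599573612213135), (0.24165621399879456, 0.3859710097312927), 59.8620491027832)
drawer rim [[ 0.31  -0.376]
 [ 0.621 -0.552]
 [ 0.737 -0.348]
 [ 0.426 -0.171]] ((0.5234259963035583, -0.361583411693573), (0.23557183146476746, 0.35762786865234375), 60.375125885009766)
floor 1916 [ 0.49071754 -0.34892288  0.02129488] [[ 0.341 -0.394]
 [ 0.501 -0.487]
 [ 0.614 -0.295]
 [ 0.454 -0.201]]
handle 160 [[ 0.326 -0.338]
 [ 0.378 -0.371]
 [ 0.457 -0.247]
 [ 0.405 -0.214]] 0.05391470719588263
top [0.36162701 0.0725805  1.5806984 ]
scene [ 1.2491702  -0.5073631   0.82608824]
```

```bash
cat >> h.py <<'E'
def down(psi):  # psi: yaw of closing axis, deg
    c,s=np.cos(np.radians(psi)),np.sin(np.radians(psi))
    return R.from_matrix(np.array([[-s,c,0],[c,s,0],[0,0,-1.]]).T)
def plan(calls,start=None):
    """calls: list of lists of (pos,psi); prints normalised rows relative to the start of each call"""
    o=r.get_obs();p=np.array(o['tcp_pos']);Q=R.from_rotvec(o['orientation'])
    for k,c in enumerate(calls):
        for pos,psi in c:
            T=down(psi);a=(Q.inv()*T).as_rotvec()
            print(k,np.round(Q.inv().apply(np.array(pos)-p)/.25,3).tolist(),np.round(a/(np.pi/2),3).tolist(),' mm',round(np.linalg.norm(np.array(pos)-p)*1000),'deg',round(np.degrees(np.linalg.norm(a))))
        p,Q=np.array(c[-1][0]),down(c[-1][1])
E
python3 - <<'E'
from h import *
e=np.array([np.cos(np.radians(-30)),np.sin(np.radians(-30))]);f=np.array([-e[1],e[0]])
for c in('top','scene'):
    P=np.load(c+'0.npy').reshape(-1,3);P=P[np.isfinite(P[:,0])]
    a=P[:,:2]@e;b=P[:,:2]@f;z=P[:,2]
    k=(a>.36)&(a<.62)&(b>-.18)&(b<.05)&(z>.012)&(z<.12)
    print(c)
    m=k&(np.abs(b+.06)<.04)
    for lo in np.arange(.40,.66,.01):
        s=m&(a>=lo)&(a<lo+.01);print(lo.round(2),s.sum(),np.percentile(z[s],[5,50,95]).round(3) if s.sum() else '',end=' | ')
    print()
    m=k&(a>.46)&(a<.64)
    for lo in np.arange(-.19,.06,.01):
        s=m&(b>=lo)&(b<lo+.01);print(lo.round(2),s.sum(),np.percentile(z[s],[5,50,95]).round(3) if s.sum() else '',end=' | ')
    print()
E
```

```text
top
0.4 0  | 0.41 0  | 0.42 0  | 0.43 0  | 0.44 0  | 0.45 25 [0.051 0.055 0.06 ] | 0.46 38 [0.051 0.056 0.061] | 0.47 0  | 0.48 0  | 0.49 66 [0.019 0.059 0.081] | 0.5 55 [0.072 0.076 0.081] | 0.51 35 [0.065 0.069 0.079] | 0.52 25 [0.018 0.022 0.027] | 0.53 49 [0.016 0.02  0.028] | 0.54 52 [0.014 0.021 0.026] | 0.55 48 [0.017 0.022 0.026] | 0.56 51 [0.016 0.021 0.026] | 0.57 51 [0.016 0.02  0.027] | 0.58 53 [0.017 0.022 0.027] | 0.59 47 [0.015 0.021 0.027] | 0.6 51 [0.018 0.022 0.026] | 0.61 51 [0.015 0.02  0.026] | 0.62 0  | 0.63 0  | 0.64 0  | 0.65 0  | 
-0.19 0  | -0.18 2 [0.016 0.044 0.072] | -0.17 15 [0.034 0.074 0.078] | -0.16 158 [0.019 0.056 0.073] | -0.15 82 [0.017 0.022 0.077] | -0.14 85 [0.017 0.023 0.076] | -0.13 76 [0.017 0.023 0.075] | -0.12 79 [0.018 0.023 0.078] | -0.11 102 [0.015 0.024 0.077] | -0.1 85 [0.016 0.023 0.076] | -0.09 79 [0.018 0.023 0.076] | -0.08 86 [0.016 0.023 0.075] | -0.07 83 [0.016 0.023 0.078] | -0.06 80 [0.017 0.022 0.078] | -0.05 90 [0.016 0.023 0.078] | -0.04 81 [0.016 0.023 0.078] | -0.03 88 [0.016 0.023 0.077] | -0.02 79 [0.016 0.022 0.078] | 
[... 780 characters left out ...]
7 26 [0.055 0.074 0.081] | -0.16 282 [0.025 0.058 0.076] | -0.15 160 [0.022 0.026 0.078] | -0.14 140 [0.022 0.026 0.078] | -0.13 132 [0.021 0.025 0.077] | -0.12 154 [0.021 0.026 0.077] | -0.11 150 [0.022 0.026 0.078] | -0.1 146 [0.022 0.027 0.077] | -0.09 151 [0.022 0.026 0.078] | -0.08 148 [0.022 0.027 0.078] | -0.07 150 [0.022 0.026 0.078] | -0.06 151 [0.021 0.027 0.078] | -0.05 153 [0.021 0.026 0.077] | -0.04 145 [0.021 0.026 0.077] | -0.03 148 [0.021 0.026 0.078] | -0.02 153 [0.02  0.027 0.078] | -0.01 146 [0.021 0.026 0.078] | 0.0 151 [0.02  0.027 0.078] | 0.01 138 [0.021 0.025 0.077] | 0.02 139 [0.02  0.025 0.077] | 0.03 110 [0.021 0.031 0.079] | 0.04 79 [0.06  0.069 0.077] | 0.05 0  |
```

Run:
```python
from h import *
plan([[((.39,-.43,.26),-45)],[((.45,-.2,.26),-15.3)],[((.4535,.0207,.24),-15.3)],[((.4535,.0207,.14),-15.3)],[((.4535,.0207,.33),-15.3)]])
```

```text
0 [0.942, -0.578, -0.144] [-0.0, -0.0, -0.297]  mm 279 deg 27
1 [0.82, -0.481, 0.0] [0.0, 0.0, -0.33]  mm 238 deg 30
2 [0.855, -0.219, 0.08] [0.0, 0.0, 0.0]  mm 222 deg 0
3 [0.0, 0.0, 0.4] [0.0, 0.0, 0.0]  mm 100 deg 0
4 [0.0, 0.0, -0.76] [0.0, 0.0, 0.0]  mm 190 deg 0
```

Request:
servo_tool(
  commands=[
    [[0.94,-0.58,-0.14],[0,0,-0.3]],
    [[0.94,-0.58,-0.14],[0,0,-0.3]],
    [[0.94,-0.58,-0.14],[0,0,-0.3]],
    [[0.94,-0.58,-0.14],[0,0,-0.3]],
    [[0.94,-0.58,-0.14],[0,0,-0.3]],
    [[0.94,-0.58,-0.14],[0,0,-0.3]],
    [[0.94,-0.58,-0.14],[0,0,-0.3]],
    [[0.94,-0.58,-0.14],[0,0,-0.3]],
  ],
  claw=0,
  squeeze=60,
)

```text
clock: 2.0
tcp_pos: [0.3896, -0.4295, 0.2593]
orientation: [2.898, 1.211, -0.0]
contact_force: [-0.8, -0.9, 0.2]
grip_width: 0.0854
gripper_force: 0.0
```

Request:
servo_tool(
  commands=[
    [[0.82,-0.48,0],[0,0,-0.33]],
    [[0.82,-0.48,0],[0,0,-0.33]],
    [[0.82,-0.48,0],[0,0,-0.33]],
    [[0.82,-0.48,0],[0,0,-0.33]],
    [[0.82,-0.48,0],[0,0,-0.33]],
    [[0.82,-0.48,0],[0,0,-0.33]],
    [[0.82,-0.48,0],[0,0,-0.33]],
  ],
)

```text
clock: 2.7
tcp_pos: [0.448, -0.2007, 0.2591]
orientation: [2.493, 1.91, -0.001]
contact_force: [-0.2, -0.4, -0.0]
grip_width: 0.0857
gripper_force: 0.0
```

Request:
servo_tool(
  commands=[
    [[0.85,-0.22,0.08],[0,0,0]],
    [[0.85,-0.22,0.08],[0,0,0]],
    [[0.85,-0.22,0.08],[0,0,0]],
    [[0.85,-0.22,0.08],[0,0,0]],
    [[0.85,-0.22,0.08],[0,0,0]],
    [[0.85,-0.22,0.08],[0,0,0]],
    [[0.85,-0.22,0.08],[0,0,0]],
    [[0.85,-0.22,0.08],[0,0,0]],
  ],
)

```text
clock: 3.5
tcp_pos: [0.4506, 0.0172, 0.239]
orientation: [2.497, 1.906, -0.001]
contact_force: [0.8, -0.0, 0.8]
grip_width: 0.0854
gripper_force: 0.0
```

Run:
```python
from h import *
plan([[((.4535,.0207,.14),-15.3),((.4535,.0207,.33),-15.3)]])
```

```text
0 [0.017, 0.007, 0.396] [-0.0, 0.0, 0.0]  mm 99 deg 0
0 [0.016, 0.007, -0.364] [-0.0, 0.0, 0.0]  mm 91 deg 0
```

Request:
servo_tool(
  commands=[
    [[0.01,0.005,0.2],[0,0,0]],
    [[0.01,0.005,0.3],[0,0,0]],
    [[0.01,0.005,0.4],[0,0,0]],
    [[0.01,0.005,0.4],[0,0,0]],
    [[0.01,0.005,0.4],[0,0,0]],
  ],
)

```text
clock: 4.0
tcp_pos: [0.4524, 0.0208, 0.1394]
orientation: [-2.495, -1.909, 0.001]
contact_force: [-0.0, -0.2, 0.2]
grip_width: 0.0855
gripper_force: 0.0
```

Request:
servo_tool(
  commands=[
    [[0,0,0],[0,0,0]],
    [[0,0,0],[0,0,0]],
    [[0,0,0],[0,0,0]],
    [[0,0,0],[0,0,0]],
    [[0,0,0],[0,0,0]],
    [[0,0,0],[0,0,0]],
    [[0,0,0],[0,0,0]],
    [[0,0,0],[0,0,0]],
    [[0,0,0],[0,0,0]],
    [[0,0,0],[0,0,0]],
  ],
  claw=1,
  squeeze=80,
)

```text
clock: 5.0
tcp_pos: [0.4522, 0.022, 0.139]
orientation: [-2.493, -1.912, 0.0]
contact_force: [0.5, -0.1, -0.9]
grip_width: -0.0003
gripper_force: 0.0
```

Request:
servo_tool(
  commands=[
    [[0,0,-0.1],[0,0,0]],
    [[0,0,-0.2],[0,0,0]],
    [[0,0,-0.35],[0,0,0]],
    [[0,0,-0.5],[0,0,0]],
    [[0,0,-0.65],[0,0,0]],
    [[0,0,-0.76],[0,0,0]],
    [[0,0,-0.76],[0,0,0]],
    [[0,0,-0.76],[0,0,0]],
  ],
)

```text
clock: 5.8
tcp_pos: [0.4522, 0.022, 0.3292]
orientation: [2.492, 1.911, 0.001]
contact_force: [-0.2, -0.3, -0.6]
grip_width: -0.0
gripper_force: 0.0
```

Run:
```python
from h import *
print(r.get_obs()['tcp_pos'],r.get_obs()['grip_width'])
im,P=cloud('top');u,v=np.meshgrid(np.arange(512),np.arange(384))
q=P[(P[...,2]>.30)&(P[...,2]<.45)&(P[...,0]>.38)&(P[...,0]<.56)&(abs(P[...,1]-.03)<.1)]
save(im,'top1.png',(160,80,380,245),3.4)
d=np.array([-.144,.9896]);h=np.array([.6444,-.0282])
t=h-.021*d; n=np.array([-.99,-.144]); f=t+.07*n
print(t,f)
plan([[((*f,.33),8.3),((*t,.33),8.3),((*t,.288),8.3)]])
```

```text
[0.45224425 0.02195979 0.32922913] -3.93159901957544e-06
[ 0.647424  -0.0489816] [ 0.578124  -0.0590616]
0 [-0.181, 0.572, -0.007] [-0.001, 0.0, -0.259]  mm 150 deg 23
0 [-0.071, 0.83, -0.007] [-0.001, 0.0, -0.259]  mm 208 deg 23
0 [-0.071, 0.83, 0.161] [-0.001, 0.0, -0.259]  mm 212 deg 23
```

View pics/top1.png

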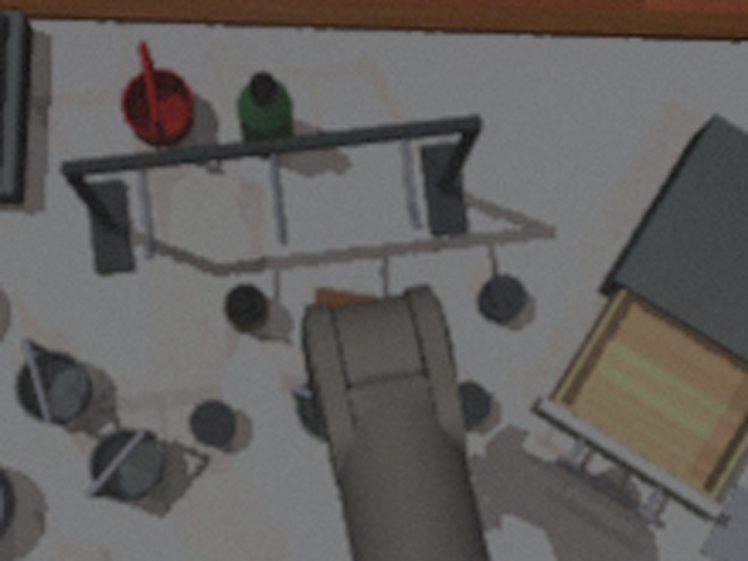

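The gripper closed on nothing (width 0) and the arm hides the pot from above, so I check with the scene camera.

Run:
```python
from h import *
im,P=cloud('scene');np.save('scene1.npy',P);save(im,'scene1.png',(120,100,400,310),2.8)
P0=np.load('scene0.npy')
for Q in(P0,P):
    q=Q[(Q[...,2]>.125)&(Q[...,2]<.16)&(abs(Q[...,0]-.46)<.08)&(abs(Q[...,1]-.04)<.08)];print(len(q));
    if len(q):print(q.mean(0).round(3),q.min(0).round(3),q.max(0).round(3))
```

```text
94
[0.46  0.036 0.142] [ 0.445 -0.008  0.125] [0.475 0.081 0.148]
93
[0.46  0.035 0.142] [ 0.444 -0.006  0.126] [0.475 0.082 0.148]
```

View pics/scene1.png

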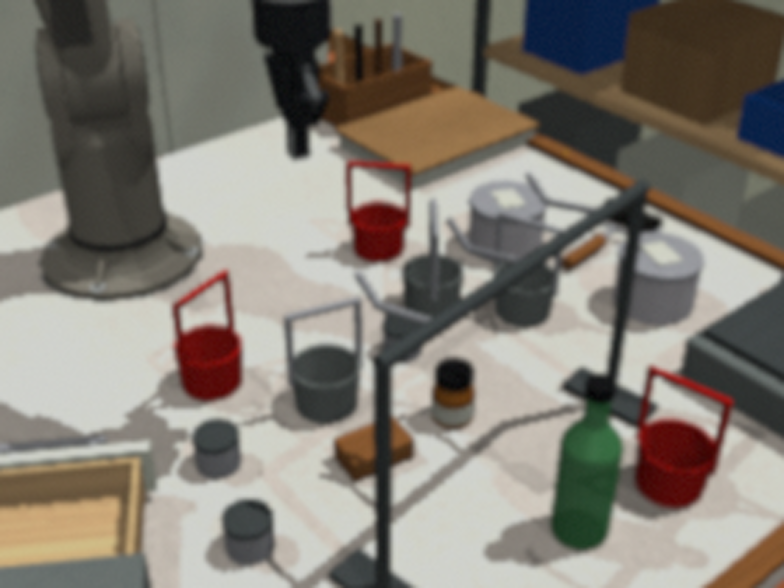

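Run:
```python
from h import *
P=np.load('scene1.npy');o=r.get_obs();p=o['tcp_pos']
q=P[(P[...,2]>.135)&(P[...,2]<.16)&(abs(P[...,0]-.46)<.08)&(abs(P[...,1]-.04)<.08)];c=q.mean(0);w,V=np.linalg.eigh(np.cov(q[:,:2].T));print(c,np.degrees(np.arctan2(V[1,1],V[0,1])))
m=r.camera_model('scene');E=np.linalg.inv(m['extrinsics'])
for z in(0,-.019):
    c=E[:3,:3]@(p+[0,0,z])+E[:3,3];a=c[:2]/c[2];a=a*(1+m['k1']*(a@a));uv=np.array([m['fx']*a[0]+m['cx'],m['fy']*a[1]+m['cy']]);print('proj',uv,'crop',(uv-[120,100])*2.8)
q=P[(P[...,2]>.2)&(np.hypot(P[...,0]-p[0],P[...,1]-p[1])<.15)&(P[...,2]<.45)]
for lo in np.arange(.2,.45,.02):
    s=q[(q[:,2]>=lo)&(q[:,2]<lo+.02)]
    if len(s):print(lo.round(2),len(s),s.min(0).round(3),s.max(0).round(3))
print(p,o['orientation'])
```

```text
[0.4600954  0.03627912 0.14338254] 74.44490021531577
proj [226.45849064 158.27246035] crop [298.0837738  163.16288898]
proj [226.76643047 164.08186366] crop [298.9460053  179.42921823]
0.32 7 [0.441 0.014 0.337] [0.461 0.028 0.34 ]
0.34 51 [0.442 0.009 0.341] [0.467 0.029 0.36 ]
0.36 41 [0.445 0.006 0.361] [0.467 0.03  0.378]
0.38 73 [0.411 0.    0.38 ] [0.495 0.024 0.4  ]
0.4 112 [ 0.397 -0.004  0.4  ] [0.51  0.034 0.42 ]
0.42 160 [ 0.39  -0.005  0.42 ] [0.514 0.034 0.44 ]
0.44 76 [ 0.419 -0.001  0.44 ] [0.495 0.037 0.45 ]
[0.45144241 0.02185059 0.32789172] [-2.49204058 -1.9110206   0.00274057]
```

The pot was not touched. The depth cloud puts the closed fingertips about 28 mm higher than the reported TCP implies. I'll go lower and check with the camera before closing.

Request:
servo_tool(
  commands=[
    [[0,0,0.2],[0,0,0]],
    [[0,0,0.4],[0,0,0]],
    [[0,0,0.4],[0,0,0]],
    [[0,0,0.4],[0,0,0]],
    [[0,0,0.4],[0,0,0]],
    [[0,0,0.4],[0,0,0]],
  ],
  claw=0,
)

```text
clock: 6.5
tcp_pos: [0.4538, 0.0223, 0.2313]
orientation: [2.491, 1.91, 0.005]
contact_force: [1.0, 0.6, -0.1]
grip_width: 0.0846
gripper_force: 0.0
```

Request:
servo_tool(
  commands=[
    [[0,0.02,0.2],[0,0,0]],
    [[0,0.02,0.35],[0,0,0]],
    [[0,0.02,0.45],[0,0,0]],
    [[0,0.02,0.45],[0,0,0]],
    [[0,0.02,0.45],[0,0,0]],
  ],
)

```text
clock: 7.0
tcp_pos: [0.4581, 0.021, 0.118]
orientation: [2.492, 1.911, 0.002]
contact_force: [-0.1, 0.0, 1.5]
grip_width: 0.0849
gripper_force: 0.0
```

```bash
cat >> h.py <<'E'
def fingers(rad=.08,cam='scene',z0=None):
    p=r.get_obs()['tcp_pos'];im,P=cloud(cam);q=P[(P[...,2]>(z0 or p[2]-.05))&(np.hypot(P[...,0]-p[0],P[...,1]-p[1])<rad)&(P[...,2]<p[2]+.1)]
    for lo in np.arange(p[2]-.05,p[2]+.1,.015):
        s=q[(q[:,2]>=lo)&(q[:,2]<lo+.015)]
        if len(s):print((lo-p[2]).round(3),len(s),s.min(0).round(3),s.max(0).round(3))
    return im,P
E
python3 - <<'E'
from h import *
print(r.get_obs()['tcp_pos']);im,P=fingers();save(im,'scene2.png',(180,150,300,270),5)
E
```

```text
[0.45812756 0.02095994 0.11798294]
-0.05 21 [ 0.444 -0.005  0.068] [0.476 0.083 0.083]
-0.035 22 [ 0.443 -0.008  0.083] [0.475 0.083 0.098]
-0.02 16 [ 0.447 -0.007  0.099] [0.473 0.08  0.113]
-0.005 19 [ 0.447 -0.006  0.113] [0.474 0.081 0.128]
0.01 45 [ 0.413 -0.006  0.128] [0.507 0.082 0.143]
0.025 76 [ 0.41  -0.008  0.143] [0.513 0.082 0.158]
0.04 45 [ 0.412 -0.003  0.158] [0.515 0.035 0.173]
0.055 26 [ 0.391 -0.005  0.173] [0.516 0.033 0.188]
0.07 80 [ 0.383 -0.01   0.188] [0.533 0.029 0.203]
0.085 69 [ 0.394 -0.011  0.204] [0.531 0.027 0.218]
```

View pics/scene2.png

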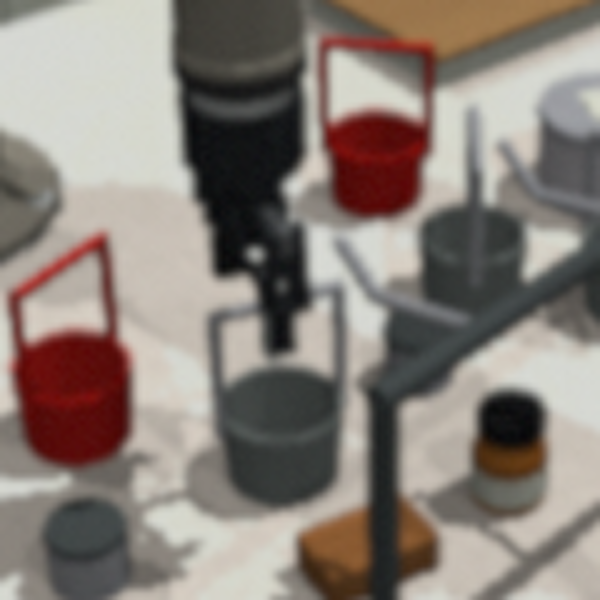

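Request:
servo_tool(
  commands=[
    [[0,-0.01,0.05],[0,0,0]],
    [[0,-0.01,0.05],[0,0,0]],
    [[0,-0.01,0.05],[0,0,0]],
  ],
)

```text
clock: 7.35
tcp_pos: [0.4546, 0.0213, 0.1044]
orientation: [2.493, 1.912, 0.0]
contact_force: [0.8, 0.1, -0.7]
grip_width: 0.0854
gripper_force: 0.0
```

Request:
servo_tool(
  commands=[
    [[0,0,0],[0,0,0]],
    [[0,0,0],[0,0,0]],
    [[0,0,0],[0,0,0]],
    [[0,0,0],[0,0,0]],
    [[0,0,0],[0,0,0]],
    [[0,0,0],[0,0,0]],
    [[0,0,0],[0,0,0]],
    [[0,0,0],[0,0,0]],
    [[0,0,0],[0,0,0]],
  ],
  claw=1,
  squeeze=80,
)

```text
clock: 8.25
tcp_pos: [0.4546, 0.0214, 0.1042]
orientation: [2.493, 1.912, -0.0]
contact_force: [-1.3, -0.4, 3.5]
grip_width: 0.0071
gripper_force: 77.9
```

Run:
```python
from h import *
o=r.get_obs();print(o['tcp_pos'],o['grip_width'],o['gripper_force']);im,P=fingers(z0=.125)
```

```text
[0.45456188 0.02138805 0.10418151] 0.0071033773191644875 77.90188550949097
0.01 17 [ 0.446 -0.004  0.125] [0.476 0.078 0.129]
0.025 62 [ 0.445 -0.006  0.13 ] [0.475 0.081 0.144]
0.04 42 [ 0.424 -0.006  0.144] [0.476 0.08  0.159]
0.055 36 [ 0.418 -0.001  0.16 ] [0.5   0.022 0.173]
0.07 55 [ 0.402 -0.003  0.175] [0.506 0.023 0.189]
0.085 62 [ 0.403 -0.007  0.19 ] [0.518 0.033 0.204]
```

Gripped: width 7 mm, 78 N. The bar sits 36 mm above the reported TCP, so I plan with that offset.

Run:
```python
from h import *
d=np.array([-.144,.9896]);h=np.array([.6444,-.0282]);n=np.array([-.99,-.144])
t=h-.020*d;f=t+.08*n
p=r.get_obs()['tcp_pos'];q=(p[0],p[1],.295)
plan([[(q,-15.2)],[((*f,.295),8.3),((*t,.295),8.3)],[((*t,.252),8.3)]])
```

```text
0 [-0.0, -0.0, -0.763] [-0.0, 0.0, 0.002]  mm 191 deg 0
1 [-0.193, 0.523, 0.0] [0.0, 0.0, -0.261]  mm 139 deg 24
1 [-0.066, 0.817, 0.0] [0.0, 0.0, -0.261]  mm 205 deg 24
2 [0.0, 0.0, 0.172] [0.0, 0.0, 0.0]  mm 43 deg 0
```

Request:
servo_tool(
  commands=[
    [[0,0,-0.05],[0,0,0]],
    [[0,0,-0.15],[0,0,0]],
    [[0,0,-0.25],[0,0,0]],
    [[0,0,-0.35],[0,0,0]],
    [[0,0,-0.45],[0,0,0]],
    [[0,0,-0.55],[0,0,0]],
    [[0,0,-0.65],[0,0,0]],
    [[0,0,-0.72],[0,0,0]],
    [[0,0,-0.76],[0,0,0]],
    [[0,0,-0.76],[0,0,0]],
    [[0,0,-0.76],[0,0,0]],
  ],
)

```text
clock: 9.4
tcp_pos: [0.4541, 0.0212, 0.2935]
orientation: [-2.493, -1.911, 0.001]
contact_force: [0.1, -0.2, -2.2]
grip_width: 0.0064
gripper_force: 78.2
```

Request:
servo_tool(
  commands=[
    [[-0.03,0.09,0],[0,0,-0.04]],
    [[-0.06,0.18,0],[0,0,-0.09]],
    [[-0.1,0.27,0],[0,0,-0.14]],
    [[-0.13,0.36,0],[0,0,-0.19]],
    [[-0.16,0.45,0],[0,0,-0.24]],
    [[-0.19,0.52,0],[0,0,-0.26]],
    [[-0.19,0.52,0],[0,0,-0.26]],
    [[-0.19,0.52,0],[0,0,-0.26]],
    [[-0.19,0.52,0],[0,0,-0.26]],
    [[-0.19,0.52,0],[0,0,-0.26]],
  ],
)

```text
clock: 10.4
tcp_pos: [0.5672, -0.0574, 0.294]
orientation: [-2.052, -2.378, 0.001]
contact_force: [0.6, -0.3, -0.3]
grip_width: 0.007
gripper_force: 78.1
```

```bash
cat >> h.py <<'E'
D=np.array([-.144,.9896]);N=np.array([-.99,-.144])
HK={1:np.array([.6444,-.0282]),2:np.array([.6257,.1005]),3:np.array([.607,.2291])}
def hookview(i,cam='scene',P=None,rng=(-.06,.16),zr=(.255,.36)):
    """points in hook frame: s toward robot, t along rail (left), z"""
    if P is None: im,P=cloud(cam)
    q=P.reshape(-1,3);q=q[np.isfinite(q[:,0])];s=(q[:,:2]-HK[i])@N;t=(q[:,:2]-HK[i])@D
    k=(s>rng[0])&(s<rng[1])&(abs(t)<.06)&(q[:,2]>zr[0])&(q[:,2]<zr[1])
    return np.c_[s,t,q[:,2]][k]
E
python3 - <<'E'
from h import *
p=r.get_obs()['tcp_pos'];print(p)
a=hookview(1)
for lo in np.arange(-.05,.16,.01):
    s=a[(a[:,0]>=lo)&(a[:,0]<lo+.01)]
    if len(s):print(lo.round(2),len(s),'t',s[:,1].min().round(3),s[:,1].max().round(3),'z',np.percentile(s[:,2],[0,25,50,75,100]).round(3))
q=HK[1]-.020*D
plan([[((*q,.295),8.3)],[((*q,.255),8.3)]])
E
```

```text
[ 0.5671864  -0.0574431   0.29397975]
-0.05 10 t -0.006 0.0 z [0.286 0.289 0.291 0.291 0.292]
-0.04 9 t -0.005 -0.0 z [0.284 0.286 0.289 0.29  0.29 ]
-0.03 10 t -0.006 0.001 z [0.283 0.285 0.286 0.287 0.289]
-0.02 9 t -0.005 -0.0 z [0.28  0.283 0.284 0.285 0.287]
-0.01 10 t -0.005 0.001 z [0.278 0.283 0.284 0.285 0.286]
0.0 19 t -0.006 0.003 z [0.278 0.285 0.287 0.29  0.293]
0.01 18 t -0.006 0.002 z [0.289 0.294 0.297 0.3   0.303]
0.02 6 t -0.004 0.001 z [0.3   0.302 0.303 0.304 0.305]
0.03 1 t -0.007 -0.007 z [0.359 0.359 0.359 0.359 0.359]
0.04 19 t -0.033 -0.008 z [0.348 0.352 0.353 0.356 0.359]
0.05 8 t -0.031 -0.026 z [0.35  0.354 0.355 0.356 0.359]
0.06 82 t -0.032 -0.01 z [0.307 0.32  0.33  0.346 0.36 ]
0.07 191 t -0.048 0.046 z [0.256 0.286 0.311 0.328 0.358]
0.08 92 t -0.047 0.043 z [0.256 0.302 0.318 0.339 0.358]
0.09 20 t -0.031 -0.017 z [0.308 0.341 0.349 0.353 0.36 ]
0.1 13 t -0.031 -0.024 z [0.346 0.351 0.354 0.358 0.359]
0.11 8 t -0.03 -0.026 z [0.349 0.351 0.354 0.357 0.36 ]
0.12 2 t -0.029 -0.028 z [0.354 0.356 0.357 0.358 0.36 ]
0 [-0.009, 0.322, -0.004] [-0.0, 0.0, 0.001]  mm 81 deg 0
1 [0.0, 0.0, 0.16] [0.0, 0.0, 0.0]  mm 40 deg 0
```

Request:
servo_tool(
  commands=[
    [[-0.03,0.08,0],[0,0,0]],
    [[-0.03,0.16,0],[0,0,0]],
    [[-0.03,0.24,0],[0,0,0]],
    [[-0.03,0.32,0],[0,0,0]],
    [[-0.03,0.32,0],[0,0,0]],
    [[-0.03,0.32,0],[0,0,0]],
    [[-0.03,0.32,0.04],[0,0,0]],
    [[-0.03,0.32,0.08],[0,0,0]],
    [[-0.03,0.32,0.11],[0,0,0]],
    [[-0.03,0.32,0.13],[0,0,0]],
    [[-0.03,0.32,0.15],[0,0,0]],
    [[-0.03,0.32,0.155],[0,0,0]],
    [[-0.03,0.32,0.16],[0,0,0]],
    [[-0.03,0.32,0.16],[0,0,0]],
  ],
)

```text
clock: 11.85
tcp_pos: [0.6483, -0.054, 0.2544]
orientation: [2.053, 2.377, 0.001]
contact_force: [-0.5, -0.6, -1.0]
grip_width: 0.0071
gripper_force: 78.2
```

Run:
```python
from h import *
o=r.get_obs();print(o['tcp_pos'],o['contact_force'])
im,P=cloud('scene');save(im,'scene3.png',(200,100,330,200),6)
a=hookview(1,P=P,rng=(-.03,.04),zr=(.25,.32))
for lo in np.arange(-.03,.04,.01):
    s=a[(a[:,0]>=lo)&(a[:,0]<lo+.01)]
    if len(s):print(lo.round(2),len(s),'t',s[:,1].min().round(3),s[:,1].max().round(3),'z',np.percentile(s[:,2],[0,25,50,75,100]).round(3))
```

```text
[ 0.64834062 -0.05397504  0.25438065] [-0.48745947 -0.64278612 -0.97813008]
-0.03 17 t -0.041 0.001 z [0.281 0.286 0.29  0.313 0.318]
-0.02 103 t -0.039 0.001 z [0.265 0.282 0.29  0.308 0.319]
-0.01 118 t -0.056 0.036 z [0.251 0.269 0.279 0.293 0.318]
0.0 71 t -0.054 0.032 z [0.254 0.278 0.296 0.308 0.32 ]
0.01 21 t -0.04 -0.002 z [0.284 0.296 0.312 0.314 0.318]
0.02 13 t -0.04 -0.033 z [0.307 0.313 0.315 0.317 0.32 ]
0.03 8 t -0.039 -0.037 z [0.309 0.314 0.316 0.318 0.32 ]
```

View pics/scene3.png

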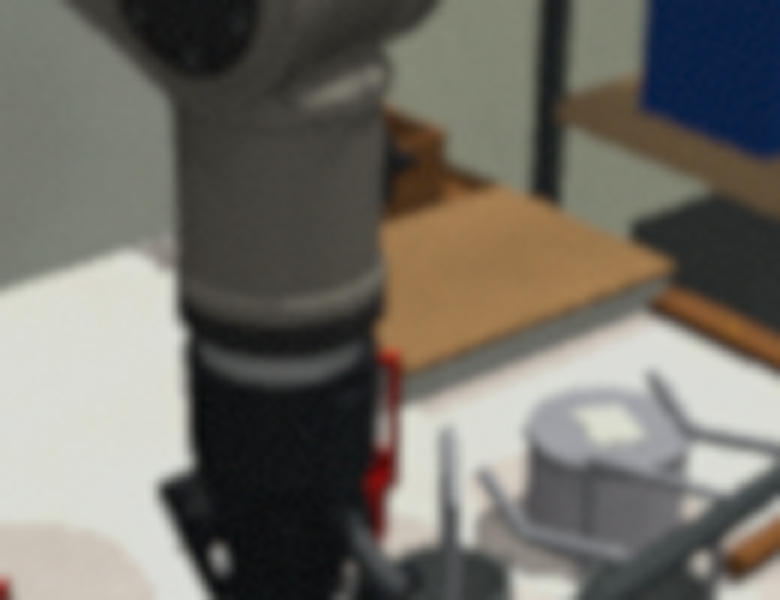

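Request:
servo_tool(
  commands=[
    [[0,0,0.008],[0,0,0]],
    [[0,0,0.008],[0,0,0]],
    [[0,0,0.008],[0,0,0]],
  ],
)

```text
clock: 12.2
tcp_pos: [0.6491, -0.0538, 0.253]
orientation: [2.052, 2.376, 0.003]
contact_force: [3.4, 0.2, 1.6]
grip_width: 0.0065
gripper_force: 78.5
```

Request:
servo_tool(
  commands=[
    [[0,0,0.008],[0,0,0]],
    [[0,0,0.008],[0,0,0]],
    [[0,0,0.008],[0,0,0]],
  ],
)

```text
clock: 12.5
tcp_pos: [0.6498, -0.0537, 0.2518]
orientation: [2.052, 2.375, 0.005]
contact_force: [4.1, 0.2, 5.2]
grip_width: 0.0072
gripper_force: 79.0
```

Contact is felt, so the bar is seated. I open partway, let it settle, and rise.

Request:
servo_tool(
  commands=[
    [[0,0,-0.004],[0,0,0]],
    [[0,0,-0.004],[0,0,0]],
    [[0,0,-0.004],[0,0,0]],
    [[0,0,-0.004],[0,0,0]],
    [[0,0,-0.004],[0,0,0]],
    [[0,0,-0.004],[0,0,0]],
    [[0,0,-0.05],[0,0,0]],
    [[0,0,-0.1],[0,0,0]],
    [[0,0,-0.2],[0,0,0]],
    [[0,0,-0.36],[0,0,0]],
    [[0,0,-0.4],[0,0,0]],
    [[0,-0.2,-0.4],[0,0,0]],
    [[0,-0.4,-0.4],[0,0,0]],
    [[0,-0.55,-0.4],[0,0,0]],
    [[0,-0.55,-0.4],[0,0,0]],
    [[0,-0.55,-0.4],[0,0,0]],
  ],
  claw=0.55,
)

```text
clock: 14.1
tcp_pos: [0.5121, -0.0743, 0.3514]
orientation: [2.053, 2.375, 0.001]
contact_force: [0.5, 0.2, 1.1]
grip_width: 0.0381
gripper_force: 0.0
```

Run:
```python
from h import *
o=r.get_obs();print(o['tcp_pos'],o['orientation'])
im,P=cloud('scene')
a=hookview(1,P=P,rng=(-.05,.05),zr=(.14,.32))
b=a[(abs(a[:,1])>.008)&(a[:,2]>.27)];print('hung bar',len(b),b.mean(0).round(3),b.min(0).round(3),b.max(0).round(3))
im,P=cloud('top');u,v=np.meshgrid(np.arange(512),np.arange(384))
save(im,'top2.png',(150,80,400,270),3)
for n,uv in dict(pA=(177,192),pB=(197,217)).items():
  for Q in (P,np.load('scene0.npy')):
    k=(Q[...,2]>.13)&(Q[...,2]<.16)&(np.hypot(Q[...,0]-dict(pA=.472,pB=.386)[n],Q[...,1]-dict(pA=.359,pB=.271)[n])<.06)
    b=Q[k][:,:2]
    if len(b)<4: print(n,len(b)); continue
    (c,wh,ang)=cv2.minAreaRect(b.astype(np.float32));w,V=np.linalg.eigh(np.cov(b.T));print(n,len(b),b.mean(0).round(3),np.round(c,3),np.round(wh,3),np.degrees(np.arctan2(V[1,1],V[0,1])).round(1)%180)
```

```text
[ 0.51206771 -0.07427632  0.35143289] [2.05274751e+00 2.37476908e+00 8.76862385e-04]
hung bar 128 [-0.005 -0.01   0.287] [-0.011 -0.056  0.27 ] [0.003 0.037 0.297]
pA 66 [0.472 0.359] [0.472 0.36 ] [0.092 0.009] 18.80000000000001
pA 62 [0.47  0.355] [0.473 0.356] [0.085 0.011] 20.5
pB 65 [0.386 0.271] [0.387 0.271] [0.009 0.091] 141.1
pB 41 [0.397 0.26 ] [0.39  0.267] [0.007 0.085] 140.8
```

View pics/top2.png

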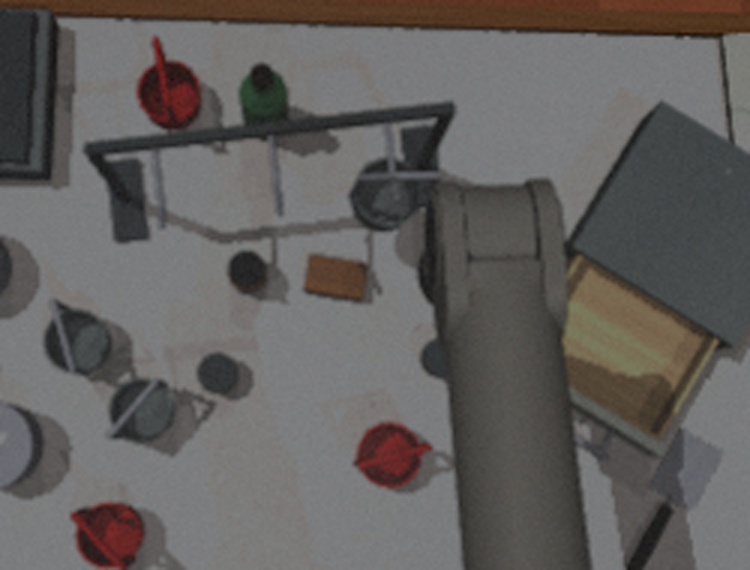

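Pot 1 (pC) hangs on the right hook, with its bar about 10 mm off centre. The top view confirms it, and pots A and B are unmoved. Next is pot B, for the middle hook.

Run:
```python
from h import *
g=np.array([.388,.269])-.021*np.array([np.cos(np.radians(141)),np.sin(np.radians(141))]);print(g)
plan([[((.46,.1,.34),30)],[((*g,.24),51)],[((*g,.104),51)]])
```

```text
[0.40432007 0.25578427]
0 [0.718, -0.109, 0.043] [0.001, 0.0, -0.24]  mm 182 deg 22
1 [0.651, 0.119, 0.4] [0.0, 0.0, -0.233]  mm 193 deg 21
2 [0.0, 0.0, 0.544] [0.0, 0.0, 0.0]  mm 136 deg 0
```

Request:
servo_tool(
  commands=[
    [[0.72,-0.11,0.04],[0,0,-0.24]],
    [[0.72,-0.11,0.04],[0,0,-0.24]],
    [[0.72,-0.11,0.04],[0,0,-0.24]],
    [[0.72,-0.11,0.04],[0,0,-0.24]],
    [[0.72,-0.11,0.04],[0,0,-0.24]],
    [[0.72,-0.11,0.04],[0,0,-0.24]],
  ],
  claw=0.3,
)

```text
clock: 14.8
tcp_pos: [0.4593, 0.1011, 0.3402]
orientation: [-1.568, -2.722, -0.001]
contact_force: [0.2, -1.1, -0.6]
grip_width: 0.0598
gripper_force: 0.0
```

Request:
servo_tool(
  commands=[
    [[0.65,0.12,0.4],[0,0,-0.23]],
    [[0.65,0.12,0.4],[0,0,-0.23]],
    [[0.65,0.12,0.4],[0,0,-0.23]],
    [[0.65,0.12,0.4],[0,0,-0.23]],
    [[0.65,0.12,0.4],[0,0,-0.23]],
    [[0.65,0.12,0.4],[0,0,-0.23]],
    [[0.65,0.12,0.4],[0,0,-0.23]],
    [[0.65,0.12,0.4],[0,0,-0.23]],
  ],
)

```text
clock: 15.6
tcp_pos: [0.405, 0.2545, 0.2407]
orientation: [1.062, 2.955, 0.001]
contact_force: [-0.4, 1.4, -0.5]
grip_width: 0.0598
gripper_force: 0.0
```

Run:
```python
from h import *
print(r.get_obs()['tcp_pos'])
plan([[((.4043,.2558,.104),51)]])
```

```text
[0.40504427 0.25446528 0.24065157]
0 [0.006, 0.002, 0.547] [0.0, 0.001, -0.006]  mm 137 deg 1
```

Request:
servo_tool(
  commands=[
    [[0,0,0.15],[0,0,0]],
    [[0,0,0.3],[0,0,0]],
    [[0,0,0.4],[0,0,0]],
    [[0,0,0.48],[0,0,0]],
    [[0,0,0.54],[0,0,0]],
    [[0,0,0.54],[0,0,0]],
    [[0,0,0.54],[0,0,0]],
  ],
)

```text
clock: 16.3
tcp_pos: [0.4042, 0.2558, 0.1057]
orientation: [1.058, 2.957, 0.001]
contact_force: [-0.6, -0.6, -1.2]
grip_width: 0.0598
gripper_force: 0.0
```

Request:
servo_tool(
  commands=[
    [[0,0,0],[0,0,0]],
    [[0,0,0],[0,0,0]],
    [[0,0,0],[0,0,0]],
    [[0,0,0],[0,0,0]],
    [[0,0,0],[0,0,0]],
    [[0,0,0],[0,0,0]],
    [[0,0,0],[0,0,0]],
    [[0,0,0],[0,0,0]],
    [[0,0,0],[0,0,0]],
  ],
  claw=1,
)

```text
clock: 17.2
tcp_pos: [0.4038, 0.256, 0.1057]
orientation: [1.057, 2.958, 0.0]
contact_force: [-1.1, -2.3, 6.1]
grip_width: 0.0068
gripper_force: 78.0
```

Request:
servo_tool(
  commands=[
    [[0,0,-0.05],[0,0,0]],
    [[0,0,-0.15],[0,0,0]],
    [[0,0,-0.25],[0,0,0]],
    [[0,0,-0.35],[0,0,0]],
    [[0,0,-0.45],[0,0,0]],
    [[0,0,-0.55],[0,0,0]],
    [[0,0,-0.65],[0,0,0]],
    [[0,0,-0.72],[0,0,0]],
    [[0,0,-0.77],[0,0,0]],
    [[0,0,-0.77],[0,0,0]],
    [[0,0,-0.77],[0,0,0]],
  ],
)

```text
clock: 18.3
tcp_pos: [0.4031, 0.2555, 0.2971]
orientation: [-1.057, -2.958, 0.001]
contact_force: [-0.3, -0.2, -2.7]
grip_width: 0.0067
gripper_force: 78.2
```

Run:
```python
from h import *
print(r.get_obs()['tcp_pos'],r.get_obs()['grip_width'])
t=HK[2]-.024*D
plan([[((*(t+.09*N),.295),8.3)]])
```

```text
[0.4031495  0.25550377 0.29711899] 0.006678444039082845
0 [-0.91, -0.246, 0.009] [-0.0, 0.0, 0.471]  mm 236 deg 42
```

Request:
servo_tool(
  commands=[
    [[-0.1,-0.03,0],[0,0,0.06]],
    [[-0.2,-0.06,0],[0,0,0.12]],
    [[-0.3,-0.09,0],[0,0,0.18]],
    [[-0.4,-0.12,0],[0,0,0.24]],
    [[-0.5,-0.15,0],[0,0,0.3]],
    [[-0.6,-0.18,0],[0,0,0.36]],
    [[-0.7,-0.21,0],[0,0,0.42]],
    [[-0.8,-0.24,0],[0,0,0.47]],
    [[-0.91,-0.25,0],[0,0,0.47]],
    [[-0.91,-0.25,0],[0,0,0.47]],
    [[-0.91,-0.25,0],[0,0,0.47]],
    [[-0.91,-0.25,0],[0,0,0.47]],
  ],
)

```text
clock: 19.5
tcp_pos: [0.5388, 0.0643, 0.2968]
orientation: [-2.05, -2.378, 0.001]
contact_force: [-0.3, 0.3, -0.9]
grip_width: 0.0065
gripper_force: 78.1
```

```bash
cat >> h.py <<'E'
def prof(i,rng=(-.05,.13),cam='scene',P=None):
    a=hookview(i,cam,P=P,rng=rng)
    for lo in np.arange(rng[0],rng[1],.01):
        s=a[(a[:,0]>=lo)&(a[:,0]<lo+.01)]
        if len(s):print(lo.round(2),len(s),'t',s[:,1].min().round(3),s[:,1].max().round(3),'z',np.percentile(s[:,2],[0,25,50,75,100]).round(3))
E
python3 - <<'E'
from h import *
print(r.get_obs()['tcp_pos']);prof(2)
t=HK[2]-.024*D
plan([[((*t,.295),8.3),((*t,.253),8.3)]])
E
```

```text
[0.53883976 0.06425889 0.29675938]
-0.05 9 t -0.006 -0.002 z [0.287 0.287 0.288 0.292 0.293]
-0.04 8 t -0.005 -0.001 z [0.282 0.286 0.289 0.289 0.291]
-0.03 10 t -0.006 0.001 z [0.281 0.285 0.286 0.288 0.288]
-0.02 9 t -0.006 0.002 z [0.28  0.283 0.285 0.285 0.287]
-0.01 9 t -0.006 -0.002 z [0.278 0.28  0.283 0.284 0.286]
0.0 14 t -0.006 0.003 z [0.279 0.286 0.288 0.291 0.294]
0.01 13 t -0.005 0.002 z [0.29  0.294 0.297 0.299 0.303]
0.02 5 t -0.005 0.0 z [0.298 0.302 0.302 0.303 0.303]
0.05 14 t -0.038 -0.014 z [0.351 0.354 0.356 0.358 0.36 ]
0.06 5 t -0.037 -0.035 z [0.352 0.355 0.356 0.359 0.359]
0.07 71 t -0.037 -0.014 z [0.313 0.324 0.333 0.347 0.36 ]
0.08 163 t -0.048 0.047 z [0.255 0.287 0.31  0.33  0.359]
0.09 94 t -0.049 0.044 z [0.256 0.285 0.314 0.341 0.36 ]
0.1 23 t -0.036 -0.018 z [0.325 0.338 0.349 0.356 0.36 ]
0.11 9 t -0.038 -0.029 z [0.35  0.353 0.354 0.356 0.358]
0.12 4 t -0.037 -0.035 z [0.355 0.356 0.357 0.359 0.359]
0 [-0.004, 0.364, 0.008] [-0.001, -0.0, 0.002]  mm 91 deg 0
0 [-0.004, 0.364, 0.176] [-0.001, -0.0, 0.002]  mm 101 deg 0
```

Request:
servo_tool(
  commands=[
    [[0,0.09,0],[0,0,0]],
    [[0,0.18,0],[0,0,0]],
    [[0,0.27,0],[0,0,0]],
    [[0,0.36,0],[0,0,0]],
    [[0,0.36,0],[0,0,0]],
    [[0,0.36,0],[0,0,0]],
    [[0,0.36,0.04],[0,0,0]],
    [[0,0.36,0.08],[0,0,0]],
    [[0,0.36,0.12],[0,0,0]],
    [[0,0.36,0.14],[0,0,0]],
    [[0,0.36,0.16],[0,0,0]],
    [[0,0.36,0.17],[0,0,0]],
    [[0,0.36,0.176],[0,0,0]],
    [[0,0.36,0.18],[0,0,0]],
    [[0,0.36,0.184],[0,0,0]],
    [[0,0.36,0.184],[0,0,0]],
  ],
)

```text
clock: 21.15
tcp_pos: [0.6307, 0.0769, 0.2536]
orientation: [2.052, 2.375, 0.006]
contact_force: [3.1, 0.4, 5.7]
grip_width: 0.007
gripper_force: 78.8
```

Run:
```python
from h import *
prof(2,(-.03,.04))
```

```text
-0.03 54 t -0.039 0.001 z [0.282 0.312 0.336 0.35  0.36 ]
-0.02 172 t -0.045 -0.002 z [0.263 0.286 0.313 0.332 0.36 ]
-0.01 101 t -0.049 0.044 z [0.255 0.27  0.281 0.293 0.355]
0.0 111 t -0.046 -0.021 z [0.26  0.3   0.32  0.339 0.359]
0.01 44 t -0.044 -0.015 z [0.282 0.311 0.331 0.344 0.358]
0.02 28 t -0.038 -0.026 z [0.306 0.312 0.316 0.321 0.359]
0.03 43 t -0.038 -0.016 z [0.31  0.324 0.332 0.336 0.352]
```

Seated with 5.7 N. I release it and retreat.

Request:
servo_tool(
  commands=[
    [[0,0,-0.004],[0,0,0]],
    [[0,0,-0.004],[0,0,0]],
    [[0,0,-0.004],[0,0,0]],
    [[0,0,-0.004],[0,0,0]],
    [[0,0,-0.004],[0,0,0]],
    [[0,0,-0.004],[0,0,0]],
    [[0,0,-0.05],[0,0,0]],
    [[0,0,-0.1],[0,0,0]],
    [[0,0,-0.2],[0,0,0]],
    [[0,0,-0.36],[0,0,0]],
    [[0,0,-0.4],[0,0,0]],
    [[0,-0.2,-0.4],[0,0,0]],
    [[0,-0.4,-0.4],[0,0,0]],
    [[0,-0.55,-0.4],[0,0,0]],
    [[0,-0.55,-0.4],[0,0,0]],
    [[0,-0.55,-0.4],[0,0,0]],
  ],
  claw=0.55,
)

```text
clock: 22.8
tcp_pos: [0.4928, 0.0562, 0.3529]
orientation: [2.052, 2.375, 0.001]
contact_force: [0.2, 0.3, 0.9]
grip_width: 0.0386
gripper_force: 0.0
```

Run:
```python
from h import *
im,P=cloud('scene')
for i in(1,2):
    a=hookview(i,P=P,rng=(-.05,.05),zr=(.14,.32))
    b=a[(abs(a[:,1])>.008)&(a[:,2]>.27)];print('hung bar',len(b),b.mean(0).round(3),b.min(0).round(3),b.max(0).round(3))
im,Q=cloud('top');
for P in(P,Q):
    b=P[(P[...,2]>.13)&(P[...,2]<.16)&(np.hypot(P[...,0]-.472,P[...,1]-.358)<.06)][:,:2]
    if len(b)>4:
        (c,wh,ang)=cv2.minAreaRect(b.astype(np.float32));w,V=np.linalg.eigh(np.cov(b.T));print(len(b),np.round(c,3),np.round(wh,3),np.degrees(np.arctan2(V[1,1],V[0,1])).round(1)%180)
u=np.array([np.cos(np.radians(19.5)),np.sin(np.radians(19.5))])
g=np.array([.472,.3585])+.022*u;print(g)
plan([[((.48,.2,.33),-30)],[((*g,.24),-70.5)]])
```

```text
hung bar 132 [-0.005 -0.011  0.286] [-0.012 -0.056  0.27 ] [0.003 0.038 0.296]
hung bar 98 [-0.005 -0.007  0.287] [-0.013 -0.049  0.271] [0.002 0.042 0.295]
61 [0.471 0.357] [0.089 0.011] 18.900000000000006
66 [0.472 0.359] [0.092 0.01 ] 18.80000000000001
[0.49273811 0.36584375]
0 [0.576, 0.029, 0.089] [0.001, -0.0, 0.426]  mm 146 deg 38
1 [0.6, -0.288, 0.36] [0.0, 0.0, 0.45]  mm 189 deg 41
```

Both pots hang well. Now pot A.

Request:
servo_tool(
  commands=[
    [[0.58,0.03,0.09],[0,0,0.43]],
    [[0.58,0.03,0.09],[0,0,0.43]],
    [[0.58,0.03,0.09],[0,0,0.43]],
    [[0.58,0.03,0.09],[0,0,0.43]],
    [[0.58,0.03,0.09],[0,0,0.43]],
    [[0.58,0.03,0.09],[0,0,0.43]],
    [[0.58,0.03,0.09],[0,0,0.43]],
  ],
  claw=0.3,
)

```text
clock: 23.6
tcp_pos: [0.4799, 0.201, 0.3289]
orientation: [-2.722, -1.568, 0.0]
contact_force: [0.0, 0.0, 0.3]
grip_width: 0.0598
gripper_force: 0.0
```

Request:
servo_tool(
  commands=[
    [[0.6,-0.29,0.36],[0,0,0.45]],
    [[0.6,-0.29,0.36],[0,0,0.45]],
    [[0.6,-0.29,0.36],[0,0,0.45]],
    [[0.6,-0.29,0.36],[0,0,0.45]],
    [[0.6,-0.29,0.36],[0,0,0.45]],
    [[0.6,-0.29,0.36],[0,0,0.45]],
    [[0.6,-0.29,0.36],[0,0,0.45]],
    [[0.6,-0.29,0.36],[0,0,0.45]],
  ],
)

```text
clock: 24.4
tcp_pos: [0.4936, 0.3656, 0.2399]
orientation: [3.097, 0.525, 0.002]
contact_force: [-0.2, -0.4, -0.3]
grip_width: 0.0595
gripper_force: 0.0
```

Run:
```python
from h import *
print(r.get_obs()['joints'].round(2))
plan([[((.4927,.3658,.104),-71)]])
```

```text
[-0.29  0.43 -0.61  1.66  0.27  1.14 -2.2 ]
0 [-0.004, -0.002, 0.543] [0.0, -0.001, 0.003]  mm 136 deg 0
```

Request:
servo_tool(
  commands=[
    [[0,0,0.15],[0,0,0]],
    [[0,0,0.3],[0,0,0]],
    [[0,0,0.4],[0,0,0]],
    [[0,0,0.48],[0,0,0]],
    [[0,0,0.54],[0,0,0]],
    [[0,0,0.54],[0,0,0]],
    [[0,0,0.54],[0,0,0]],
  ],
)

```text
clock: 25.1
tcp_pos: [0.493, 0.3669, 0.105]
orientation: [-3.097, -0.523, -0.001]
contact_force: [-0.3, 0.5, -0.1]
grip_width: 0.0595
gripper_force: 0.0
```

Request:
servo_tool(
  commands=[
    [[0,0,0],[0,0,0]],
    [[0,0,0],[0,0,0]],
    [[0,0,0],[0,0,0]],
    [[0,0,0],[0,0,0]],
    [[0,0,0],[0,0,0]],
    [[0,0,0],[0,0,0]],
    [[0,0,0],[0,0,0]],
    [[0,0,0],[0,0,0]],
    [[0,0,0],[0,0,0]],
  ],
  claw=1,
)

```text
clock: 26.0
tcp_pos: [0.493, 0.3672, 0.1047]
orientation: [-3.097, -0.522, -0.002]
contact_force: [0.3, -1.1, 5.2]
grip_width: 0.0067
gripper_force: 78.1
```

Request:
servo_tool(
  commands=[
    [[0,0,-0.05],[0,0,0]],
    [[0,0,-0.15],[0,0,0]],
    [[0,0,-0.25],[0,0,0]],
    [[0,0,-0.35],[0,0,0]],
    [[0,0,-0.45],[0,0,0]],
    [[0,0,-0.55],[0,0,0]],
    [[0,0,-0.65],[0,0,0]],
    [[0,0,-0.72],[0,0,0]],
    [[0,0,-0.77],[0,0,0]],
    [[0,0,-0.77],[0,0,0]],
    [[0,0,-0.77],[0,0,0]],
  ],
)

```text
clock: 27.1
tcp_pos: [0.492, 0.3667, 0.2959]
orientation: [3.097, 0.523, -0.001]
contact_force: [-0.5, -0.1, -2.2]
grip_width: 0.0071
gripper_force: 77.9
```

Run:
```python
from h import *
print(r.get_obs()['tcp_pos'],r.get_obs()['grip_width'])
t=HK[3]+.022*D
plan([[((*(t+.1*N),.295),8.3)]])
```

```text
[0.49195121 0.36669092 0.29589076] 0.00707560133908956
0 [-0.122, 0.509, 0.004] [-0.0, 0.001, -0.879]  mm 131 deg 79
```

Request:
servo_tool(
  commands=[
    [[-0.01,0.04,0],[0,0,-0.07]],
    [[-0.02,0.08,0],[0,0,-0.14]],
    [[-0.03,0.12,0],[0,0,-0.21]],
    [[-0.04,0.16,0],[0,0,-0.28]],
    [[-0.05,0.2,0],[0,0,-0.35]],
    [[-0.06,0.25,0],[0,0,-0.42]],
    [[-0.07,0.3,0],[0,0,-0.49]],
    [[-0.08,0.35,0],[0,0,-0.56]],
    [[-0.09,0.4,0],[0,0,-0.63]],
    [[-0.1,0.45,0],[0,0,-0.7]],
    [[-0.11,0.48,0],[0,0,-0.77]],
    [[-0.12,0.51,0],[0,0,-0.84]],
    [[-0.12,0.51,0],[0,0,-0.88]],
    [[-0.12,0.51,0],[0,0,-0.88]],
    [[-0.12,0.51,0],[0,0,-0.88]],
    [[-0.12,0.51,0],[0,0,-0.88]],
  ],
)

```text
clock: 28.7
tcp_pos: [0.5056, 0.2369, 0.2961]
orientation: [-2.054, -2.376, 0.001]
contact_force: [-0.7, -0.5, -1.4]
grip_width: 0.0068
gripper_force: 77.9
```

Run:
```python
from h import *
print(r.get_obs()['tcp_pos']);prof(3,(.0,.14))
t=HK[3]+.022*D
plan([[((*t,.295),8.3),((*t,.253),8.3)]])
```

```text
[0.50555048 0.2368552  0.29611238]
0.0 13 t -0.004 0.002 z [0.281 0.285 0.287 0.29  0.295]
0.01 11 t -0.006 0.002 z [0.29  0.294 0.296 0.299 0.301]
0.02 6 t -0.006 0.003 z [0.301 0.302 0.303 0.304 0.305]
0.05 1 t 0.033 0.033 z [0.36 0.36 0.36 0.36 0.36]
0.06 13 t 0.01 0.034 z [0.351 0.353 0.355 0.357 0.36 ]
0.07 8 t 0.011 0.024 z [0.32  0.35  0.353 0.358 0.36 ]
0.08 73 t 0.007 0.035 z [0.308 0.323 0.335 0.351 0.36 ]
0.09 156 t -0.05 0.045 z [0.255 0.281 0.308 0.333 0.358]
0.1 66 t -0.047 0.041 z [0.267 0.316 0.337 0.348 0.359]
0.11 15 t 0.008 0.033 z [0.314 0.338 0.35  0.355 0.359]
0.12 12 t 0.007 0.019 z [0.347 0.353 0.355 0.356 0.359]
0.13 3 t 0.012 0.014 z [0.354 0.356 0.357 0.357 0.358]
0 [-0.002, 0.397, 0.005] [-0.0, 0.0, 0.0]  mm 99 deg 0
0 [-0.002, 0.397, 0.173] [-0.0, 0.0, 0.0]  mm 108 deg 0
```

Request:
servo_tool(
  commands=[
    [[0.02,0.1,0],[0,0,0]],
    [[0.02,0.2,0],[0,0,0]],
    [[0.02,0.3,0],[0,0,0]],
    [[0.02,0.39,0],[0,0,0]],
    [[0.02,0.39,0],[0,0,0]],
    [[0.02,0.39,0],[0,0,0]],
    [[0.02,0.39,0.04],[0,0,0]],
    [[0.02,0.39,0.08],[0,0,0]],
    [[0.02,0.39,0.12],[0,0,0]],
    [[0.02,0.39,0.14],[0,0,0]],
    [[0.02,0.39,0.16],[0,0,0]],
    [[0.02,0.39,0.17],[0,0,0]],
    [[0.02,0.39,0.176],[0,0,0]],
    [[0.02,0.39,0.18],[0,0,0]],
    [[0.02,0.39,0.184],[0,0,0]],
    [[0.02,0.39,0.184],[0,0,0]],
  ],
)

```text
clock: 30.35
tcp_pos: [0.6033, 0.2565, 0.2528]
orientation: [2.053, 2.375, 0.007]
contact_force: [2.8, -0.3, 5.8]
grip_width: 0.0066
gripper_force: 78.8
```

Request:
servo_tool(
  commands=[
    [[0,0,0],[0,0,0]],
    [[0,0,0],[0,0,0]],
  ],
)

```text
clock: 30.55
tcp_pos: [0.6034, 0.2565, 0.2528]
orientation: [2.053, 2.375, 0.007]
contact_force: [2.7, -0.4, 6.1]
grip_width: 0.0066
gripper_force: 78.8
```

Request:
servo_tool(
  commands=[
    [[0,0,-0.004],[0,0,0]],
    [[0,0,-0.004],[0,0,0]],
    [[0,0,-0.004],[0,0,0]],
    [[0,0,-0.004],[0,0,0]],
    [[0,0,-0.004],[0,0,0]],
    [[0,0,-0.004],[0,0,0]],
    [[0,0,-0.05],[0,0,0]],
    [[0,0,-0.1],[0,0,0]],
    [[0,0,-0.2],[0,0,0]],
    [[0,0,-0.36],[0,0,0]],
    [[0,0,-0.4],[0,0,0]],
    [[0,-0.2,-0.4],[0,0,0]],
    [[0,-0.4,-0.4],[0,0,0]],
    [[0,-0.55,-0.4],[0,0,0]],
    [[0,-0.55,-0.4],[0,0,0]],
    [[0,-0.55,-0.4],[0,0,0]],
  ],
  claw=0.55,
)

```text
clock: 32.15
tcp_pos: [0.4655, 0.2359, 0.3519]
orientation: [2.051, 2.376, 0.002]
contact_force: [0.2, 0.5, 0.4]
grip_width: 0.038
gripper_force: 0.0
```

```bash
cat >> h.py <<'E'
def tins(P):
    m=((P[...,2]>.036)&(P[...,2]<.053)).astype(np.uint8)
    n,l,st,_=cv2.connectedComponentsWithStats(m)
    for k in range(1,n):
        q=P[l==k]
        if 60<len(q)<260:
            c,rr=cv2.minEnclosingCircle(q[:,:2].astype(np.float32))
            if .018<rr<.036: print('tin?',np.round(c,3),round(rr,3),len(q),q[:,2].mean().round(3))
E
python3 - <<'E'
from h import *
im,P=cloud('scene')
for i in(1,2,3):
    a=hookview(i,P=P,rng=(-.05,.05),zr=(.14,.32))
    b=a[(abs(a[:,1])>.008)&(a[:,2]>.27)];print('hung bar',len(b),b.mean(0).round(3),b.min(0).round(3),b.max(0).round(3))
im,Q=cloud('top');save(im,'top3.png',(150,80,400,270),3)
tins(Q)
plan([[((.45,.20,.25),125)]])
E
```

```text
hung bar 127 [-0.005 -0.01   0.287] [-0.011 -0.055  0.27 ] [0.004 0.037 0.295]
hung bar 98 [-0.005 -0.009  0.287] [-0.012 -0.049  0.27 ] [0.001 0.041 0.296]
hung bar 75 [-0.006 -0.003  0.286] [-0.016 -0.043  0.27 ] [0.006 0.05  0.294]
tin? [ 0.592 -0.158] 0.027 136 0.045
tin? [ 0.467 -0.116] 0.027 151 0.045
tin? [-0.054  0.729] 0.032 85 0.039
0 [-0.132, -0.087, 0.405] [0.001, 0.001, -1.297]  mm 109 deg 117
```

View pics/top3.png

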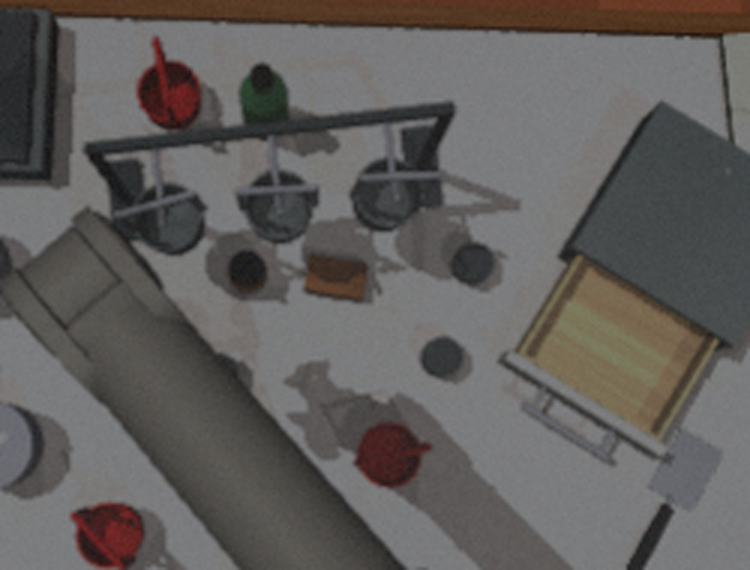

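All three pots hang: crop (160,215), (278,200) and (385,190). Tins B and C stand at crop (443,358) and (472,263); tin A is under the arm. I take tin B first.

Run:
```python
from h import *
plan([[((.46,.0,.28),-10)],[((.467,-.116,.15),-30)],[((.467,-.116,.01),-30)]])
```

```text
0 [-0.929, -0.163, 0.284] [0.001, -0.0, 0.203]  mm 246 deg 18
1 [-0.452, 0.108, 0.52] [0.0, 0.0, 0.222]  mm 174 deg 20
2 [0.0, 0.0, 0.56] [0.0, 0.0, 0.0]  mm 140 deg 0
```

Request:
servo_tool(
  commands=[
    [[-0.93,-0.16,0.28],[0,0,0.2]],
    [[-0.93,-0.16,0.28],[0,0,0.2]],
    [[-0.93,-0.16,0.28],[0,0,0.2]],
    [[-0.93,-0.16,0.28],[0,0,0.2]],
    [[-0.93,-0.16,0.28],[0,0,0.2]],
    [[-0.93,-0.16,0.28],[0,0,0.2]],
    [[-0.93,-0.16,0.28],[0,0,0.2]],
    [[-0.93,-0.16,0.28],[0,0,0.2]],
  ],
  claw=0,
)

```text
clock: 33.05
tcp_pos: [0.4607, 0.0012, 0.2809]
orientation: [-2.398, -2.028, -0.002]
contact_force: [0.1, 0.1, -0.8]
grip_width: 0.0858
gripper_force: 0.0
```

Request:
servo_tool(
  commands=[
    [[-0.45,0.11,0.52],[0,0,0.22]],
    [[-0.45,0.11,0.52],[0,0,0.22]],
    [[-0.45,0.11,0.52],[0,0,0.22]],
    [[-0.45,0.11,0.52],[0,0,0.22]],
    [[-0.45,0.11,0.52],[0,0,0.22]],
    [[-0.45,0.11,0.52],[0,0,0.22]],
    [[-0.45,0.11,0.52],[0,0,0.22]],
  ],
)

```text
clock: 33.75
tcp_pos: [0.4697, -0.1135, 0.1521]
orientation: [2.709, 1.588, 0.004]
contact_force: [-0.8, 0.1, -0.2]
grip_width: 0.0855
gripper_force: 0.0
```

Run:
```python
from h import *
im,P=cloud('top');tins(P)
im,P=cloud('scene');q=P[(P[...,2]>.036)&(P[...,2]<.06)&(np.hypot(P[...,0]-.467,P[...,1]+.116)<.05)];print(len(q),q.min(0),q.max(0))
plan([[((.467,-.116,.01),-30)]])
```

```text
tin? [ 0.592 -0.158] 0.026 128 0.045
tin? [0.437 0.178] 0.026 145 0.045
196 [ 0.44209199 -0.14438361  0.03633066] [ 0.49329924 -0.09268558  0.05098834]
0 [-0.012, -0.006, 0.568] [0.002, -0.001, 0.008]  mm 142 deg 1
```

Request:
servo_tool(
  commands=[
    [[-0.01,0,0.15],[0,0,0]],
    [[-0.01,0,0.28],[0,0,0]],
    [[-0.01,0,0.38],[0,0,0]],
    [[-0.01,0,0.46],[0,0,0]],
    [[-0.01,0,0.52],[0,0,0]],
    [[-0.01,0,0.56],[0,0,0]],
    [[-0.01,0,0.56],[0,0,0]],
    [[-0.01,0,0.56],[0,0,0]],
  ],
)

```text
clock: 34.65
tcp_pos: [0.4675, -0.1175, 0.0113]
orientation: [2.712, 1.584, 0.001]
contact_force: [-0.4, -0.3, 0.6]
grip_width: 0.0854
gripper_force: 0.0
```

Request:
servo_tool(
  commands=[
    [[0,0,0],[0,0,0]],
    [[0,0,0],[0,0,0]],
    [[0,0,0],[0,0,0]],
    [[0,0,0],[0,0,0]],
    [[0,0,0],[0,0,0]],
    [[0,0,0],[0,0,0]],
    [[0,0,0],[0,0,0]],
  ],
  claw=1,
  squeeze=50,
)

```text
clock: 35.35
tcp_pos: [0.4673, -0.1179, 0.0116]
orientation: [2.712, 1.583, 0.001]
contact_force: [-2.1, 1.0, 8.4]
grip_width: 0.0515
gripper_force: 50.5
```

Request:
servo_tool(
  commands=[
    [[0,0,-0.1],[0,0,0]],
    [[0,0,-0.2],[0,0,0]],
    [[0,0,-0.35],[0,0,0]],
    [[0,0,-0.5],[0,0,0]],
    [[0,0,-0.6],[0,0,0]],
    [[0,0,-0.6],[0,0,0]],
    [[0,0,-0.6],[0,0,0]],
  ],
)

```text
clock: 36.05
tcp_pos: [0.4667, -0.118, 0.1608]
orientation: [2.712, 1.583, 0.0]
contact_force: [0.3, -0.5, -0.6]
grip_width: 0.0514
gripper_force: 52.5
```

Run:
```python
from h import *
p=r.get_obs()['tcp_pos'];print(p)
im,P=cloud('scene')
for lo in np.arange(.1,.26,.01):
    q=P[(P[...,2]>lo)&(P[...,2]<lo+.01)&(np.hypot(P[...,0]-p[0],P[...,1]-p[1])<.07)]
    if len(q):print(lo.round(2),len(q),q.min(0).round(3),q.max(0).round(3))
e=np.array([np.cos(np.radians(-30)),np.sin(np.radians(-30))]);f=np.array([-e[1],e[0]])
for b in(-.122,-.058,.006): print(.585*e+b*f)
s=.585*e-.122*f
plan([[((*s,.16),-30)],[((*s,.034),-30)]])
```

```text
[ 0.46674265 -0.11800254  0.16080455]
0.14 1 [ 0.489 -0.115  0.149] [ 0.489 -0.115  0.149]
0.15 41 [ 0.456 -0.144  0.15 ] [ 0.492 -0.102  0.16 ]
0.16 40 [ 0.46  -0.144  0.16 ] [ 0.494 -0.101  0.17 ]
0.17 42 [ 0.461 -0.145  0.17 ] [ 0.5   -0.094  0.18 ]
0.18 44 [ 0.456 -0.144  0.18 ] [ 0.504 -0.104  0.19 ]
0.19 92 [ 0.446 -0.144  0.19 ] [ 0.504 -0.093  0.199]
0.2 14 [ 0.489 -0.143  0.2  ] [ 0.503 -0.13   0.208]
0.21 4 [ 0.444 -0.154  0.211] [ 0.519 -0.095  0.22 ]
0.22 38 [ 0.494 -0.155  0.222] [ 0.522 -0.12   0.23 ]
0.23 17 [ 0.485 -0.157  0.23 ] [ 0.526 -0.119  0.24 ]
0.24 32 [ 0.483 -0.158  0.24 ] [ 0.525 -0.113  0.25 ]
0.25 40 [ 0.475 -0.159  0.25 ] [ 0.528 -0.117  0.26 ]
[ 0.44562486 -0.3981551 ]
[ 0.47762486 -0.34272947]
[ 0.50962486 -0.28730385]
0 [-1.017, 0.48, -0.0] [-0.001, 0.0, 0.006]  mm 281 deg 1
1 [0.0, 0.0, 0.504] [0.0, 0.0, 0.0]  mm 126 deg 0
```

Held; the tin's bottom is 11 mm below the TCP. I carry it into the drawer.

Request:
servo_tool(
  commands=[
    [[-0.16,0.08,0],[0,0,0]],
    [[-0.32,0.16,0],[0,0,0]],
    [[-0.48,0.24,0],[0,0,0]],
    [[-0.64,0.32,0],[0,0,0]],
    [[-0.8,0.4,0],[0,0,0]],
    [[-0.92,0.46,0],[0,0,0]],
    [[-1.0,0.48,0],[0,0,0]],
    [[-1.0,0.48,0],[0,0,0]],
    [[-1.0,0.48,0],[0,0,0]],
    [[-1.0,0.48,0],[0,0,0]],
  ],
)

```text
clock: 37.1
tcp_pos: [0.4487, -0.3924, 0.1597]
orientation: [-2.709, -1.586, -0.0]
contact_force: [-0.1, 0.5, -1.3]
grip_width: 0.0512
gripper_force: 52.5
```

Request:
servo_tool(
  commands=[
    [[0,0,0.1],[0,0,0]],
    [[0,0,0.2],[0,0,0]],
    [[0,0,0.3],[0,0,0]],
    [[0,0,0.38],[0,0,0]],
    [[0,0,0.44],[0,0,0]],
    [[0,0,0.48],[0,0,0]],
    [[0,0,0.5],[0,0,0]],
    [[0,0,0.5],[0,0,0]],
    [[0,0,0.5],[0,0,0]],
  ],
)

```text
clock: 38.0
tcp_pos: [0.4491, -0.3947, 0.0364]
orientation: [2.712, 1.584, 0.001]
contact_force: [0.1, -0.1, -0.9]
grip_width: 0.0512
gripper_force: 52.5
```

Request:
servo_tool(
  commands=[
    [[0,0,0.008],[0,0,0]],
    [[0,0,0.014],[0,0,0]],
    [[0,0,0.014],[0,0,0]],
    [[0,0,0.014],[0,0,0]],
  ],
)

```text
clock: 38.4
tcp_pos: [0.4499, -0.3954, 0.0337]
orientation: [2.71, 1.582, 0.002]
contact_force: [-0.7, -0.0, 4.8]
grip_width: 0.0508
gripper_force: 53.3
```

Request:
servo_tool(
  commands=[
    [[0,0,0],[0,0,0]],
    [[0,0,0],[0,0,0]],
    [[0,0,0],[0,0,0]],
    [[0,0,0],[0,0,0]],
    [[0,0,-0.06],[0,0,0]],
    [[0,0,-0.15],[0,0,0]],
    [[0,0,-0.3],[0,0,0]],
    [[0,0,-0.5],[0,0,0]],
    [[0,0,-0.7],[0,0,0]],
    [[0,0,-0.7],[0,0,0]],
    [[0,0,-0.7],[0,0,0]],
  ],
  claw=0.2,
)

```text
clock: 39.5
tcp_pos: [0.4492, -0.3949, 0.2095]
orientation: [2.71, 1.582, 0.002]
contact_force: [-1.3, 0.5, -0.4]
grip_width: 0.0682
gripper_force: 0.0
```

Run:
```python
from h import *
im,P=cloud('scene');e=np.array([np.cos(np.radians(-30)),np.sin(np.radians(-30))]);f=np.array([-e[1],e[0]])
a=P[...,:2]@e;b=P[...,:2]@f
k=(P[...,2]>.058)&(P[...,2]<.076)&(a>.53)&(a<.66)&(b>-.15)&(b<.03);q=P[k]
print(len(q),'a',a[k].min().round(3),a[k].max().round(3),'b',b[k].min().round(3),b[k].max().round(3),'z',np.percentile(q[:,2],[50,95]).round(3))
im,P=cloud('top');tins(P)
print(r.get_obs()['tcp_pos'])
plan([[((.52,-.2,.2),-15)],[((.5,.0,.2),10)],[((.437,.178,.15),10)],[((.437,.178,.01),10)]])
```

```text
270 a 0.538 0.615 b -0.15 -0.093 z [0.069 0.071]
tin? [ 0.592 -0.158] 0.026 138 0.045
tin? [0.437 0.178] 0.026 145 0.045
[ 0.4476876  -0.39396915  0.2064752 ]
0 [0.818, -0.129, 0.026] [-0.001, -0.0, -0.16]  mm 207 deg 14
1 [0.752, -0.284, 0.0] [0.0, 0.0, -0.278]  mm 201 deg 25
2 [0.745, -0.125, 0.2] [0.0, 0.0, 0.0]  mm 195 deg 0
3 [0.0, 0.0, 0.56] [0.0, 0.0, 0.0]  mm 140 deg 0
```

Tin B is down. Tin C is next, since it is nearer.

Run:
```python
from h import *
plan([[((.55,-.23,.19),-30)],[((.592,-.158,.15),-30),((.592,-.158,.011),-30)]])
```

```text
0 [0.772, 0.034, 0.066] [-0.001, 0.0, 0.006]  mm 194 deg 1
1 [0.333, 0.001, 0.16] [0.0, 0.0, 0.0]  mm 92 deg 0
1 [0.333, 0.001, 0.716] [0.0, 0.0, 0.0]  mm 197 deg 0
```

Request:
servo_tool(
  commands=[
    [[0.77,0.03,0.05],[0,0,0]],
    [[0.77,0.03,0.05],[0,0,0]],
    [[0.77,0.03,0.05],[0,0,0]],
    [[0.77,0.03,0.05],[0,0,0]],
    [[0.77,0.03,0.05],[0,0,0]],
    [[0.77,0.03,0.05],[0,0,0]],
  ],
  claw=0,
)

```text
clock: 40.2
tcp_pos: [0.5491, -0.2288, 0.1929]
orientation: [-2.708, -1.587, 0.003]
contact_force: [-0.5, -1.6, -0.1]
grip_width: 0.0853
gripper_force: 0.0
```

Request:
servo_tool(
  commands=[
    [[0.33,0,0.16],[0,0,0]],
    [[0.33,0,0.16],[0,0,0]],
    [[0.33,0,0.16],[0,0,0]],
    [[0.33,0,0.16],[0,0,0]],
    [[0.33,0,0.16],[0,0,0]],
  ],
)

```text
clock: 40.7
tcp_pos: [0.5892, -0.1612, 0.1542]
orientation: [2.715, 1.58, -0.003]
contact_force: [-0.2, 0.2, 0.5]
grip_width: 0.0855
gripper_force: 0.0
```

Run:
```python
from h import *
im,P=cloud('scene');q=P[(P[...,2]>.036)&(P[...,2]<.06)&(np.hypot(P[...,0]-.592,P[...,1]+.158)<.06)];print(len(q),q.min(0),q.max(0))
plan([[((.592,-.158,.011),-30)]])
```

```text
245 [ 0.5668367  -0.18493643  0.03608283] [ 0.61840661 -0.13170395  0.05098229]
0 [0.017, 0.003, 0.574] [0.0, 0.001, 0.004]  mm 144 deg 0
```

Request:
servo_tool(
  commands=[
    [[0.01,0,0.15],[0,0,0]],
    [[0.01,0,0.28],[0,0,0]],
    [[0.01,0,0.38],[0,0,0]],
    [[0.01,0,0.46],[0,0,0]],
    [[0.01,0,0.52],[0,0,0]],
    [[0.01,0,0.57],[0,0,0]],
    [[0.01,0,0.57],[0,0,0]],
    [[0.01,0,0.57],[0,0,0]],
  ],
)

```text
clock: 41.55
tcp_pos: [0.5918, -0.1567, 0.0126]
orientation: [2.713, 1.583, 0.001]
contact_force: [0.0, -0.7, 0.3]
grip_width: 0.0855
gripper_force: 0.0
```

Request:
servo_tool(
  commands=[
    [[0,0,0],[0,0,0]],
    [[0,0,0],[0,0,0]],
    [[0,0,0],[0,0,0]],
    [[0,0,0],[0,0,0]],
    [[0,0,0],[0,0,0]],
    [[0,0,0],[0,0,0]],
    [[0,0,0],[0,0,0]],
  ],
  claw=1,
  squeeze=50,
)

```text
clock: 42.25
tcp_pos: [0.5921, -0.1566, 0.0133]
orientation: [2.712, 1.583, 0.002]
contact_force: [-2.1, -0.6, 5.8]
grip_width: 0.0511
gripper_force: 51.3
```

Request:
servo_tool(
  commands=[
    [[0,0,-0.1],[0,0,0]],
    [[0,0,-0.2],[0,0,0]],
    [[0,0,-0.35],[0,0,0]],
    [[0,0,-0.5],[0,0,0]],
    [[0,0,-0.6],[0,0,0]],
    [[0,0,-0.6],[0,0,0]],
    [[0,0,-0.6],[0,0,0]],
  ],
)

```text
clock: 42.95
tcp_pos: [0.5912, -0.1565, 0.1623]
orientation: [2.712, 1.584, 0.0]
contact_force: [-0.5, -0.8, -2.1]
grip_width: 0.051
gripper_force: 52.6
```

Run:
```python
from h import *
print(r.get_obs()['tcp_pos'])
plan([[((.5096,-.2873,.16),-30)]])
```

```text
[ 0.59120336 -0.15654354  0.16227511]
0 [-0.616, -0.027, 0.009] [0.0, 0.0, 0.006]  mm 154 deg 1
```

Request:
servo_tool(
  commands=[
    [[-0.15,-0.01,0],[0,0,0]],
    [[-0.3,-0.01,0],[0,0,0]],
    [[-0.45,-0.02,0],[0,0,0]],
    [[-0.55,-0.03,0],[0,0,0]],
    [[-0.62,-0.03,0],[0,0,0]],
    [[-0.62,-0.03,0],[0,0,0]],
    [[-0.62,-0.03,0],[0,0,0]],
    [[-0.62,-0.03,0],[0,0,0]],
  ],
)

```text
clock: 43.75
tcp_pos: [0.5092, -0.286, 0.1614]
orientation: [-2.71, -1.586, -0.0]
contact_force: [-0.4, 0.6, -0.8]
grip_width: 0.051
gripper_force: 52.6
```

Request:
servo_tool(
  commands=[
    [[0,0,0.1],[0,0,0]],
    [[0,0,0.2],[0,0,0]],
    [[0,0,0.3],[0,0,0]],
    [[0,0,0.38],[0,0,0]],
    [[0,0,0.44],[0,0,0]],
    [[0,0,0.48],[0,0,0]],
    [[0,0,0.5],[0,0,0]],
    [[0,0,0.505],[0,0,0]],
    [[0,0,0.51],[0,0,0]],
    [[0,0,0.515],[0,0,0]],
    [[0,0,0.515],[0,0,0]],
  ],
)

```text
clock: 44.85
tcp_pos: [0.5105, -0.2885, 0.0353]
orientation: [2.71, 1.582, 0.003]
contact_force: [-0.3, -0.4, 5.9]
grip_width: 0.051
gripper_force: 53.4
```

Touchdown. I release, rise, and head for tin A.

Request:
servo_tool(
  commands=[
    [[0,0,0],[0,0,0]],
    [[0,0,0],[0,0,0]],
    [[0,0,0],[0,0,0]],
    [[0,0,0],[0,0,0]],
    [[0,0,-0.06],[0,0,0]],
    [[0,0,-0.15],[0,0,0]],
    [[0,0,-0.3],[0,0,0]],
    [[0,0,-0.5],[0,0,0]],
    [[0,0,-0.7],[0,0,0]],
    [[0,0,-0.7],[0,0,0]],
    [[0,0,-0.7],[0,0,0]],
  ],
  claw=0.2,
)

```text
clock: 45.95
tcp_pos: [0.5094, -0.2881, 0.2107]
orientation: [2.71, 1.582, 0.003]
contact_force: [-0.6, 0.1, -1.4]
grip_width: 0.0681
gripper_force: 0.0
```

```bash
cat >> h.py <<'E'
def drawer(P):
    e=np.array([np.cos(np.radians(-30)),np.sin(np.radians(-30))]);f=np.array([-e[1],e[0]]);a=P[...,:2]@e;b=P[...,:2]@f
    for lo in(-.15,-.09,-.028):
        k=(P[...,2]>.062)&(P[...,2]<.074)&(a>.53)&(a<.66)&(b>lo)&(b<lo+.062);q=P[k]
        if len(q)>5:print('slot',lo,len(q),'a',a[k].min().round(3),a[k].max().round(3),'b',b[k].min().round(3),b[k].max().round(3),'z',np.percentile(q[:,2],[50,95]).round(3))
E
python3 - <<'E'
from h import *
im,P=cloud('scene');drawer(P)
im,P=cloud('top');tins(P)
plan([[((.52,-.09,.22),-10)],[((.47,.09,.2),10)],[((.437,.178,.15),10)]])
E
```

```text
slot -0.15 246 a 0.535 0.617 b -0.15 -0.093 z [0.069 0.072]
slot -0.028 227 a 0.559 0.614 b -0.019 0.03 z [0.068 0.071]
tin? [0.412 0.17 ] 0.026 138 0.045
0 [0.712, -0.346, -0.049] [-0.001, 0.0, -0.216]  mm 198 deg 19
1 [0.674, -0.322, 0.08] [0.0, 0.0, -0.222]  mm 188 deg 20
2 [0.37, -0.069, 0.2] [0.0, 0.0, 0.0]  mm 106 deg 0
```

Tin A was knocked to (0.412, 0.170), so I adjust.

Request:
servo_tool(
  commands=[
    [[0.71,-0.35,-0.05],[0,0,-0.22]],
    [[0.71,-0.35,-0.05],[0,0,-0.22]],
    [[0.71,-0.35,-0.05],[0,0,-0.22]],
    [[0.71,-0.35,-0.05],[0,0,-0.22]],
    [[0.71,-0.35,-0.05],[0,0,-0.22]],
    [[0.71,-0.35,-0.05],[0,0,-0.22]],
  ],
  claw=0,
)

```text
clock: 46.65
tcp_pos: [0.5189, -0.0889, 0.2197]
orientation: [-2.396, -2.03, 0.002]
contact_force: [0.3, -1.1, -0.6]
grip_width: 0.085
gripper_force: 0.0
```

Request:
servo_tool(
  commands=[
    [[0.67,-0.32,0.08],[0,0,-0.22]],
    [[0.67,-0.32,0.08],[0,0,-0.22]],
    [[0.67,-0.32,0.08],[0,0,-0.22]],
    [[0.67,-0.32,0.08],[0,0,-0.22]],
    [[0.67,-0.32,0.08],[0,0,-0.22]],
    [[0.67,-0.32,0.08],[0,0,-0.22]],
    [[0.67,-0.32,0.08],[0,0,-0.22]],
  ],
)

```text
clock: 47.35
tcp_pos: [0.4694, 0.086, 0.2003]
orientation: [-2.02, -2.405, 0.002]
contact_force: [-0.2, -1.0, 1.4]
grip_width: 0.0854
gripper_force: 0.0
```

Run:
```python
from h import *
im,P=cloud('top');tins(P)
plan([[((.412,.17,.15),10)],[((.412,.17,.012),10)]])
```

```text
tin? [0.412 0.17 ] 0.026 138 0.045
0 [0.37, -0.168, 0.202] [-0.001, 0.0, -0.001]  mm 113 deg 0
1 [0.0, 0.0, 0.552] [0.0, 0.0, 0.0]  mm 138 deg 0
```

Request:
servo_tool(
  commands=[
    [[0.36,-0.17,0.2],[0,0,0]],
    [[0.36,-0.17,0.2],[0,0,0]],
    [[0.36,-0.17,0.2],[0,0,0]],
    [[0.36,-0.17,0.2],[0,0,0]],
    [[0.36,-0.17,0.2],[0,0,0]],
    [[0.36,-0.17,0.2],[0,0,0]],
  ],
)

```text
clock: 48.0
tcp_pos: [0.4127, 0.168, 0.1512]
orientation: [2.02, 2.405, 0.001]
contact_force: [0.5, -0.1, -0.6]
grip_width: 0.0851
gripper_force: 0.0
```

Request:
servo_tool(
  commands=[
    [[0,0,0.15],[0,0,0]],
    [[0,0,0.28],[0,0,0]],
    [[0,0,0.38],[0,0,0]],
    [[0,0,0.46],[0,0,0]],
    [[0,0,0.52],[0,0,0]],
    [[0,0,0.55],[0,0,0]],
    [[0,0,0.55],[0,0,0]],
    [[0,0,0.55],[0,0,0]],
  ],
)

```text
clock: 48.8
tcp_pos: [0.412, 0.1693, 0.0139]
orientation: [2.017, 2.408, 0.001]
contact_force: [0.6, -0.3, -0.5]
grip_width: 0.085
gripper_force: 0.0
```

Request:
servo_tool(
  commands=[
    [[0,0,0],[0,0,0]],
    [[0,0,0],[0,0,0]],
    [[0,0,0],[0,0,0]],
    [[0,0,0],[0,0,0]],
    [[0,0,0],[0,0,0]],
    [[0,0,0],[0,0,0]],
    [[0,0,0],[0,0,0]],
  ],
  claw=1,
  squeeze=50,
)

```text
clock: 49.5
tcp_pos: [0.4117, 0.1695, 0.0143]
orientation: [2.015, 2.408, 0.001]
contact_force: [-2.4, -2.0, 9.6]
grip_width: 0.0514
gripper_force: 50.2
```

Request:
servo_tool(
  commands=[
    [[0,0,-0.1],[0,0,0]],
    [[0,0,-0.2],[0,0,0]],
    [[0,0,-0.35],[0,0,0]],
    [[0,0,-0.5],[0,0,0]],
    [[0,0,-0.6],[0,0,0]],
    [[0,0,-0.6],[0,0,0]],
    [[0,0,-0.6],[0,0,0]],
  ],
)

```text
clock: 50.2
tcp_pos: [0.4111, 0.169, 0.1633]
orientation: [2.016, 2.408, 0.0]
contact_force: [-0.3, 0.1, -1.8]
grip_width: 0.051
gripper_force: 53.0
```

Run:
```python
from h import *
print(r.get_obs()['tcp_pos'])
plan([[((.47,-.02,.18),-5)],[((.5,-.2,.18),-20)],[((.4776,-.3427,.18),-30)]])
```

```text
[0.41113706 0.16896411 0.16325694]
0 [-0.786, 0.099, -0.066] [0.001, 0.0, 0.168]  mm 199 deg 15
1 [-0.707, 0.182, 0.0] [0.0, 0.0, 0.167]  mm 182 deg 15
2 [-0.567, 0.111, 0.0] [0.0, 0.0, 0.111]  mm 144 deg 10
```

Request:
servo_tool(
  commands=[
    [[-0.15,0.02,-0.02],[0,0,0.03]],
    [[-0.3,0.04,-0.04],[0,0,0.06]],
    [[-0.45,0.06,-0.06],[0,0,0.1]],
    [[-0.6,0.08,-0.07],[0,0,0.14]],
    [[-0.72,0.1,-0.07],[0,0,0.17]],
    [[-0.79,0.1,-0.07],[0,0,0.17]],
    [[-0.79,0.1,-0.07],[0,0,0.17]],
    [[-0.79,0.1,-0.07],[0,0,0.17]],
  ],
)

```text
clock: 51.0
tcp_pos: [0.4695, -0.0201, 0.1795]
orientation: [-2.317, -2.118, 0.002]
contact_force: [0.5, 0.0, -1.7]
grip_width: 0.051
gripper_force: 53.0
```

Request:
servo_tool(
  commands=[
    [[-0.15,0.04,0],[0,0,0.03]],
    [[-0.3,0.08,0],[0,0,0.06]],
    [[-0.45,0.12,0],[0,0,0.1]],
    [[-0.6,0.16,0],[0,0,0.14]],
    [[-0.7,0.18,0],[0,0,0.17]],
    [[-0.7,0.18,0],[0,0,0.17]],
    [[-0.7,0.18,0],[0,0,0.17]],
    [[-0.7,0.18,0],[0,0,0.17]],
  ],
)

```text
clock: 51.8
tcp_pos: [0.4998, -0.1964, 0.1807]
orientation: [-2.576, -1.796, -0.0]
contact_force: [0.0, 0.3, -2.1]
grip_width: 0.0511
gripper_force: 53.0
```

Run:
```python
from h import *
im,P=cloud('scene');drawer(P)
s=(.4776,-.3427)
plan([[((*s,.18),-30)],[((*s,.0345),-30)]])
```

```text
slot -0.15 248 a 0.531 0.617 b -0.15 -0.093 z [0.069 0.072]
slot -0.028 228 a 0.56 0.615 b -0.02 0.03 z [0.068 0.071]
0 [-0.579, 0.119, 0.003] [-0.0, -0.0, 0.108]  mm 148 deg 10
1 [0.0, 0.0, 0.582] [0.0, 0.0, 0.0]  mm 146 deg 0
```

Request:
servo_tool(
  commands=[
    [[-0.15,0.03,0],[0,0,0.03]],
    [[-0.3,0.06,0],[0,0,0.06]],
    [[-0.45,0.1,0],[0,0,0.1]],
    [[-0.57,0.12,0],[0,0,0.11]],
    [[-0.57,0.12,0],[0,0,0.11]],
    [[-0.57,0.12,0],[0,0,0.11]],
    [[-0.57,0.12,0],[0,0,0.11]],
    [[-0.57,0.12,0],[0,0,0.11]],
  ],
)

```text
clock: 52.65
tcp_pos: [0.4789, -0.3409, 0.181]
orientation: [-2.723, -1.567, -0.001]
contact_force: [-0.6, 0.3, -1.6]
grip_width: 0.0509
gripper_force: 53.0
```

Run:
```python
from h import *
p=r.get_obs()['tcp_pos'];print(p, -p[0]*-.5+p[1]*.866)
plan([[((.4776,-.3427,.0345),-30)]])
```

```text
[ 0.47889972 -0.34091867  0.18103413] -0.055785707883688224
0 [-0.009, -0.001, 0.586] [0.0, -0.0, -0.002]  mm 147 deg 0
```

Request:
servo_tool(
  commands=[
    [[0,0,0.1],[0,0,0]],
    [[0,0,0.2],[0,0,0]],
    [[0,0,0.3],[0,0,0]],
    [[0,0,0.4],[0,0,0]],
    [[0,0,0.48],[0,0,0]],
    [[0,0,0.53],[0,0,0]],
    [[0,0,0.56],[0,0,0]],
    [[0,0,0.57],[0,0,0]],
    [[0,0,0.575],[0,0,0]],
    [[0,0,0.58],[0,0,0]],
    [[0,0,0.585],[0,0,0]],
    [[0,0,0.585],[0,0,0]],
  ],
)

```text
clock: 53.85
tcp_pos: [0.4797, -0.3437, 0.0364]
orientation: [2.722, 1.561, 0.002]
contact_force: [0.2, 1.1, 5.8]
grip_width: 0.0511
gripper_force: 53.7
```

Request:
servo_tool(
  commands=[
    [[0,0,0],[0,0,0]],
    [[0,0,0],[0,0,0]],
    [[0,0,0],[0,0,0]],
    [[0,0,0],[0,0,0]],
    [[0,0,-0.06],[0,0,0]],
    [[0,0,-0.15],[0,0,0]],
    [[0,0,-0.3],[0,0,0]],
    [[0,0,-0.5],[0,0,0]],
    [[0,0,-0.6],[0,0,0]],
    [[0,0,-0.6],[0,0,0]],
    [[0,0,-0.6],[0,0,0]],
  ],
  claw=0.2,
)

```text
clock: 54.95
tcp_pos: [0.4783, -0.343, 0.1858]
orientation: [2.724, 1.562, 0.001]
contact_force: [-0.2, 0.4, -1.0]
grip_width: 0.0681
gripper_force: 0.0
```

Run:
```python
from h import *
im,P=cloud('scene');drawer(P);save(im,'scene4.png',(60,180,260,330),4)
e=np.array([np.cos(np.radians(-30)),np.sin(np.radians(-30))]);f=np.array([-e[1],e[0]])
w=.42*e-.062*f;print(w,np.linalg.norm(w))
plan([[((*w,.19),-30)],[((*w,.02),-30)]])
```

```text
slot -0.15 246 a 0.564 0.618 b -0.143 -0.093 z [0.069 0.072]
slot -0.09 242 a 0.562 0.614 b -0.085 -0.033 z [0.07  0.072]
slot -0.028 223 a 0.563 0.615 b -0.019 0.03 z [0.068 0.07 ]
[ 0.33273067 -0.26369358] 0.42455152808581437
0 [-0.02, -0.66, -0.021] [-0.0, 0.0, -0.004]  mm 165 deg 0
1 [0.0, 0.0, 0.68] [0.0, 0.0, 0.0]  mm 170 deg 0
```

View pics/scene4.png

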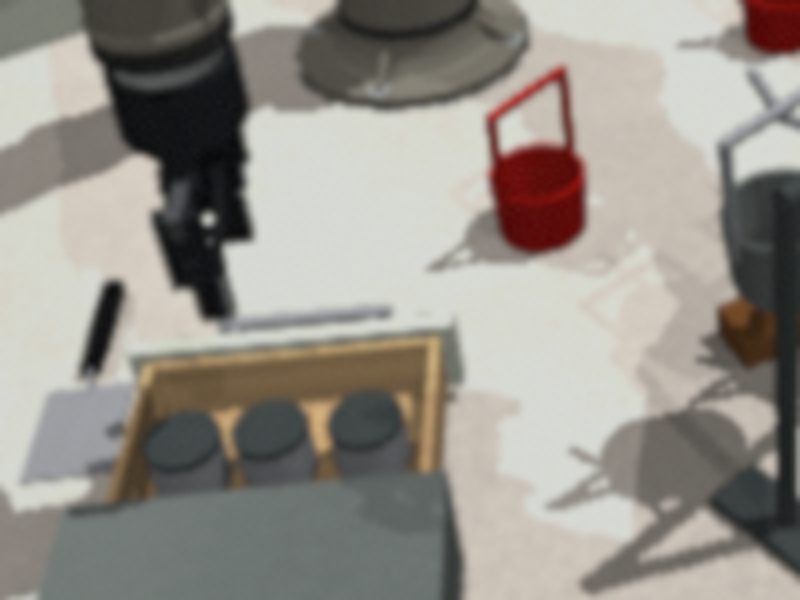

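The picture shows three tins upright in the drawer at crop (185,440), (275,430) and (368,420), with the drawer still open. Now I push it shut.

Request:
servo_tool(
  commands=[
    [[-0.02,-0.2,0],[0,0,0]],
    [[-0.02,-0.4,0],[0,0,0]],
    [[-0.02,-0.55,0],[0,0,0]],
    [[-0.02,-0.67,0],[0,0,0]],
    [[-0.02,-0.67,0],[0,0,0]],
    [[-0.02,-0.67,0],[0,0,0]],
    [[-0.02,-0.67,0],[0,0,0]],
    [[-0.02,-0.67,0],[0,0,0]],
  ],
  claw=1,
)

```text
clock: 55.8
tcp_pos: [0.332, -0.2628, 0.1844]
orientation: [-2.725, -1.563, -0.001]
contact_force: [0.4, 0.8, 0.4]
grip_width: -0.0002
gripper_force: 0.0
```

Request:
servo_tool(
  commands=[
    [[0,0,0.1],[0,0,0]],
    [[0,0,0.2],[0,0,0]],
    [[0,0,0.3],[0,0,0]],
    [[0,0,0.3],[0,0,0]],
    [[0,0,0.3],[0,0,0]],
  ],
)

```text
clock: 56.3
tcp_pos: [0.3316, -0.2624, 0.1096]
orientation: [-2.724, -1.563, -0.0]
contact_force: [0.5, 0.5, 0.7]
grip_width: 0.0002
gripper_force: 0.0
```

Run:
```python
from h import *
p=r.get_obs()['tcp_pos'];print(p,p[:2]@[.866,-.5])
e=np.array([np.cos(np.radians(-30)),np.sin(np.radians(-30))]);f=np.array([-e[1],e[0]])
im,P=fingers(.07)
a=P[...,:2]@e;b=P[...,:2]@f
k=(P[...,2]>.035)&(P[...,2]<.068)&(a>.43)&(a<.48)&(b>-.14)&(b<.02);print('handle a',np.percentile(a[k],[2,50,98]),b[k].min(),b[k].max())
w=.42*e-.062*f
plan([[((*w,.02),-30)]])
```

```text
[ 0.33158158 -0.26237691  0.10963398] 0.41833809899733354
-0.05 6 [ 0.352 -0.322  0.06 ] [ 0.391 -0.252  0.061]
-0.005 2 [ 0.335 -0.271  0.119] [ 0.34  -0.257  0.12 ]
0.01 26 [ 0.329 -0.275  0.121] [ 0.346 -0.249  0.135]
0.025 33 [ 0.332 -0.275  0.135] [ 0.349 -0.25   0.149]
0.04 12 [ 0.329 -0.273  0.15 ] [ 0.349 -0.248  0.163]
0.055 33 [ 0.315 -0.29   0.165] [ 0.371 -0.237  0.179]
0.07 56 [ 0.297 -0.298  0.18 ] [ 0.384 -0.228  0.194]
0.085 72 [ 0.289 -0.303  0.195] [ 0.392 -0.223  0.209]
handle a [0.460184   0.46659316 0.47254708] -0.1162365702043034 0.0120826113241076
0 [-0.002, 0.004, 0.361] [0.0, -0.0, -0.004]  mm 90 deg 0
```

Request:
servo_tool(
  commands=[
    [[0,0,0.12],[0,0,0]],
    [[0,0,0.24],[0,0,0]],
    [[0,0,0.35],[0,0,0]],
    [[0,0,0.35],[0,0,0]],
    [[0,0,0.35],[0,0,0]],
    [[0,0,0.35],[0,0,0]],
  ],
)

```text
clock: 56.95
tcp_pos: [0.3324, -0.2634, 0.0238]
orientation: [2.723, 1.561, 0.002]
contact_force: [-0.4, -0.2, -0.3]
grip_width: 0.0001
gripper_force: 0.0
```

Request:
servo_tool(
  commands=[
    [[0,0.03,0],[0,0,0]],
    [[0,0.06,0],[0,0,0]],
    [[0,0.09,0],[0,0,0]],
    [[0,0.12,0],[0,0,0]],
    [[0,0.15,0],[0,0,0]],
    [[0,0.18,0],[0,0,0]],
    [[0,0.21,0],[0,0,0]],
    [[0,0.24,0],[0,0,0]],
    [[0,0.27,0],[0,0,0]],
    [[0,0.3,0],[0,0,0]],
    [[0,0.33,0],[0,0,0]],
    [[0,0.36,0],[0,0,0]],
    [[0,0.39,0],[0,0,0]],
    [[0,0.42,0],[0,0,0]],
    [[0,0.45,0],[0,0,0]],
    [[0,0.48,0],[0,0,0]],
    [[0,0.5,0],[0,0,0]],
    [[0,0.5,0],[0,0,0]],
  ],
)

```text
clock: 58.75
tcp_pos: [0.4403, -0.326, 0.0223]
orientation: [2.724, 1.563, 0.002]
contact_force: [0.1, 0.7, 1.2]
grip_width: -0.0002
gripper_force: 0.0
```

Run:
```python
from h import *
p=r.get_obs()['tcp_pos'];print(p,p[:2]@[.866,-.5])
e=np.array([np.cos(np.radians(-30)),np.sin(np.radians(-30))]);f=np.array([-e[1],e[0]])
im,P=cloud('scene');save(im,'scene5.png',(40,180,240,330),4)
a=P[...,:2]@e;b=P[...,:2]@f
for lo in np.arange(.5,.74,.01):
    k=(a>=lo)&(a<lo+.01)&(b>-.14)&(b<.02)&(P[...,2]>.01)&(P[...,2]<.1)
    if k.sum(): print(lo.round(2),k.sum(),np.percentile(P[...,2][k],[5,50,95]).round(3),end=' | ')
```

```text
[ 0.44033626 -0.32598382  0.02229658] 0.5443231139466257
0.5 3 [0.093 0.095 0.098] | 0.51 2 [0.081 0.087 0.093] | 0.52 1 [0.08 0.08 0.08] | 0.53 7 [0.046 0.076 0.1  ] | 0.54 16 [0.042 0.062 0.084] | 0.55 39 [0.052 0.075 0.097] | 0.56 158 [0.051 0.057 0.065] | 0.57 46 [0.053 0.056 0.088] | 0.58 10 [0.07  0.093 0.099] | 0.59 9 [0.076 0.078 0.079] | 0.6 150 [0.077 0.079 0.081] | 0.61 514 [0.048 0.069 0.08 ] | 0.62 179 [0.048 0.059 0.071] | 0.65 3 [0.089 0.089 0.089] | 0.66 161 [0.088 0.091 0.093] | 0.67 195 [0.089 0.091 0.093] | 0.68 197 [0.089 0.091 0.094] | 0.69 220 [0.089 0.091 0.093] | 0.7 204 [0.089 0.091 0.093] | 0.71 223 [0.089 0.091 0.093] | 0.72 225 [0.089 0.091 0.094] | 0.73 223 [0.089 0.091 0.094] |
```

View pics/scene5.png

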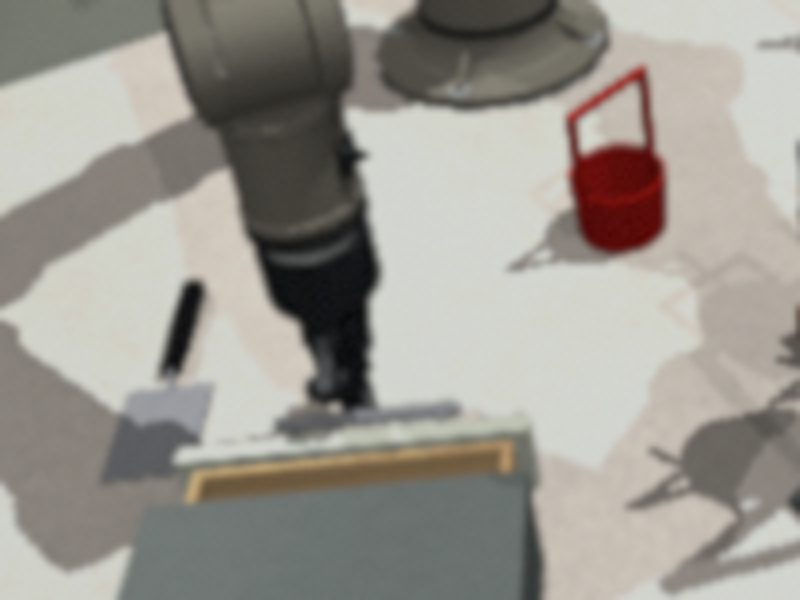

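The drawer is moving, with roughly 45–60 mm to go. I push on slowly.

Request:
servo_tool(
  commands=[
    [[0,0.02,0],[0,0,0]],
    [[0,0.04,0],[0,0,0]],
    [[0,0.06,0],[0,0,0]],
    [[0,0.08,0],[0,0,0]],
    [[0,0.1,0],[0,0,0]],
    [[0,0.12,0],[0,0,0]],
    [[0,0.14,0],[0,0,0]],
    [[0,0.16,0],[0,0,0]],
    [[0,0.16,0],[0,0,0]],
  ],
)

```text
clock: 59.7
tcp_pos: [0.4738, -0.3461, 0.0221]
orientation: [-2.725, -1.563, 0.0]
contact_force: [0.3, 0.7, -0.3]
grip_width: -0.0001
gripper_force: 0.4
```

Request:
servo_tool(
  commands=[
    [[0,0.01,0],[0,0,0]],
    [[0,0.02,0],[0,0,0]],
    [[0,0.03,0],[0,0,0]],
    [[0,0.03,0],[0,0,0]],
  ],
)

```text
clock: 60.1
tcp_pos: [0.4809, -0.3503, 0.0223]
orientation: [2.724, 1.562, 0.002]
contact_force: [-0.9, 0.1, -0.3]
grip_width: 0.0002
gripper_force: 0.0
```

```bash
cat >> h.py <<'E'
def front():
    p=r.get_obs()['tcp_pos'];print('tcp a',p[:2]@[.866,-.5],r.get_obs()['contact_force'])
    e=np.array([np.cos(np.radians(-30)),np.sin(np.radians(-30))]);f=np.array([-e[1],e[0]])
    im,P=cloud('scene');a=P[...,:2]@e;b=P[...,:2]@f
    for lo in np.arange(.57,.68,.005):
        k=(a>=lo)&(a<lo+.005)&(b>-.16)&(b<.04)&(P[...,2]>.03)&(P[...,2]<.1)
        if k.sum(): print(lo.round(3),k.sum(),np.percentile(P[...,2][k],[5,50,95]).round(3),end=' | ')
    print()
    return im
E
python3 -c "
from h import *
front()"
```

```text
tcp a 0.5916543253773978 [-0.88377326  0.09173248 -0.29464705]
0.575 1 [0.097 0.097 0.097] | 0.58 7 [0.05  0.078 0.094] | 0.585 8 [0.063 0.077 0.099] | 0.59 5 [0.046 0.057 0.072] | 0.595 17 [0.049 0.059 0.088] | 0.6 17 [0.055 0.078 0.095] | 0.605 47 [0.057 0.059 0.099] | 0.61 105 [0.052 0.058 0.061] | 0.615 66 [0.053 0.056 0.06 ] | 0.62 18 [0.056 0.08  0.094] | 0.625 2 [0.061 0.074 0.088] | 0.63 1 [0.099 0.099 0.099] | 0.635 4 [0.096 0.097 0.099] | 0.64 3 [0.074 0.075 0.076] | 0.645 68 [0.077 0.079 0.08 ] | 0.65 10 [0.08  0.081 0.082] | 0.655 2 [0.088 0.088 0.088] | 0.66 77 [0.088 0.091 0.093] | 0.665 118 [0.089 0.091 0.094] | 0.67 124 [0.089 0.091 0.094] | 0.675 127 [0.09  0.091 0.093] | 0.68 132 [0.089 0.091 0.094] |
```

Request:
servo_tool(
  commands=[
    [[0,0.01,0],[0,0,0]],
    [[0,0.02,0],[0,0,0]],
    [[0,0.03,0],[0,0,0]],
    [[0,0.03,0],[0,0,0]],
  ],
)

```text
clock: 60.55
tcp_pos: [0.4821, -0.3513, 0.0214]
orientation: [-2.719, -1.559, 0.01]
contact_force: [-12.0, 7.8, 11.3]
grip_width: -0.0002
gripper_force: 7.6
```

Request:
servo_tool(
  commands=[
    [[0,0.01,0],[0,0,0]],
    [[0,0.02,0],[0,0,0]],
    [[0,0.02,0],[0,0,0]],
    [[0,0.02,0],[0,0,0]],
  ],
)

```text
clock: 60.95
tcp_pos: [0.4821, -0.3513, 0.0209]
orientation: [-2.712, -1.555, 0.019]
contact_force: [-23.7, 14.8, 22.4]
grip_width: -0.0
gripper_force: 14.6
```

```bash
python3 -c "
from h import *
front()"
```

```text
tcp a 0.5931694050921514 [-23.69973321  14.81438223  22.36941678]
0.57 2 [0.076 0.077 0.078] | 0.575 2 [0.094 0.095 0.096] | 0.58 1 [0.077 0.077 0.077] | 0.585 9 [0.044 0.07  0.09 ] | 0.59 6 [0.044 0.056 0.092] | 0.595 14 [0.05  0.062 0.097] | 0.6 9 [0.036 0.074 0.083] | 0.605 41 [0.055 0.08  0.098] | 0.61 93 [0.054 0.059 0.071] | 0.615 97 [0.052 0.056 0.061] | 0.62 15 [0.054 0.057 0.084] | 0.625 6 [0.056 0.058 0.091] | 0.63 5 [0.083 0.086 0.089] | 0.635 5 [0.09  0.094 0.099] | 0.64 3 [0.097 0.099 0.099] | 0.645 38 [0.077 0.078 0.08 ] | 0.65 15 [0.079 0.081 0.082] | 0.655 2 [0.087 0.089 0.091] | 0.66 75 [0.088 0.091 0.093] | 0.665 127 [0.089 0.092 0.094] | 0.67 124 [0.089 0.092 0.093] | 0.675 125 [0.089 0.091 0.093] | 0.68 125 [0.089 0.091 0.094] |
```

It meets a firm stop at 28 N, so I back off and check that it is home.

Request:
servo_tool(
  commands=[
    [[0,-0.02,0],[0,0,0]],
    [[0,-0.06,0],[0,0,0]],
    [[0,-0.12,0],[0,0,0]],
    [[0,-0.2,-0.1],[0,0,0]],
    [[0,-0.25,-0.3],[0,0,0]],
    [[0,-0.25,-0.5],[0,0,0]],
    [[0,-0.25,-0.7],[0,0,0]],
    [[0,-0.25,-0.9],[0,0,0]],
    [[0,-0.25,-0.9],[0,0,0]],
    [[0,-0.25,-0.9],[0,0,0]],
    [[0,-0.25,-0.9],[0,0,0]],
  ],
)

```text
clock: 62.1
tcp_pos: [0.4362, -0.3244, 0.2461]
orientation: [-2.725, -1.562, 0.001]
contact_force: [-0.2, -0.6, -0.4]
grip_width: 0.0003
gripper_force: 0.0
```

Run:
```python
from h import *
im=front();save(im,'scene6.png',(60,150,370,330),2.5)
_,P=cloud('scene')
for i in(1,2,3):
    a=hookview(i,P=P,rng=(-.05,.05),zr=(.14,.32))
    b=a[(abs(a[:,1])>.008)&(a[:,2]>.27)];print('hung bar',len(b),b.mean(0).round(3),b.min(0).round(3),b.max(0).round(3))
```

```text
tcp a 0.5399526918013499 [-0.16675594 -0.63155387 -0.3740445 ]
0.605 20 [0.055 0.058 0.058] | 0.61 78 [0.054 0.059 0.061] | 0.615 98 [0.051 0.056 0.06 ] | 0.62 9 [0.054 0.058 0.061] | 0.625 5 [0.055 0.059 0.059] | 0.645 40 [0.076 0.078 0.081] | 0.65 15 [0.079 0.08  0.081] | 0.655 2 [0.089 0.09  0.091] | 0.66 74 [0.089 0.091 0.092] | 0.665 126 [0.089 0.091 0.094] | 0.67 115 [0.089 0.091 0.094] | 0.675 127 [0.089 0.091 0.094] | 0.68 130 [0.09  0.091 0.094] | 
hung bar 127 [-0.005 -0.011  0.287] [-0.012 -0.056  0.271] [0.003 0.035 0.296]
hung bar 97 [-0.005 -0.007  0.287] [-0.011 -0.049  0.271] [0.002 0.041 0.293]
hung bar 75 [-0.006 -0.002  0.286] [-0.016 -0.044  0.271] [0.007 0.054 0.297]
```

View pics/scene6.png

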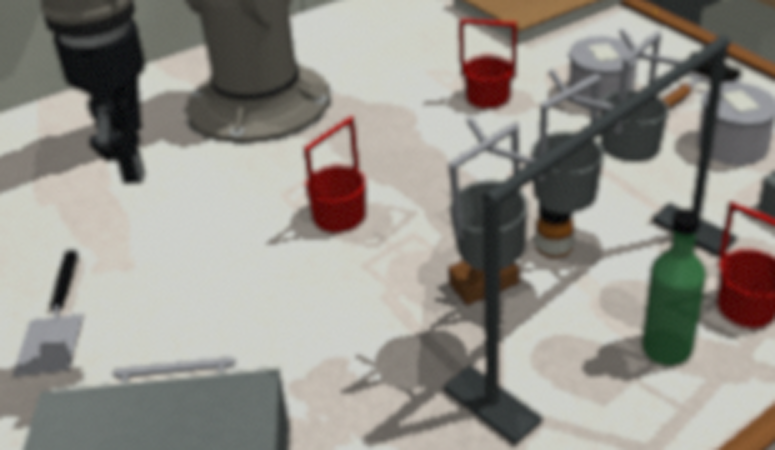

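The drawer is flush with the cabinet, the three pots hang still, and the gripper is clear. I hand in.

```bash
python3 -c "
from bench import r
print(r.hand_in())"
```

```text
the job is handed in; nothing more can be done
None
```

I handed the job in: all three grey pots hang on the rack, one to a hook. All three tins were upright in the drawer before I pushed it home. The last camera view showed the drawer flush, the pots still and the gripper clear, and I never handled the other items or the red look-alikes. The hand-in returned no verdict.

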